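# Cover the camera lens with the cover kept behind the bottles

## Robot

A 6-joint arm with a two-finger parallel gripper is mounted at the origin on the work surface. World frame = base frame: x ahead of the robot, y to its left, z up, the work surface at z = 0. Lengths are in m, angles in rad, forces in N, time in s.
With the tool pointing down it reaches from about 0.35 to 0.725 m from the base axis. Payload 6 kg.
Tool frame: the origin (TCP) lies on the centre line of the jaws, within the pads' length; the fingertips stand 14 mm ahead of it and the grasp point (between the pads) lies 5 mm behind it; z points along the fingers, y is the line along which they close (so a half turn about z gives the same grasp; the last joint's range is limited). The gripper opens to 85 mm and grips with 20 to 120 N. Pads are 22 mm wide; open, the fingers measure 114 mm over their backs; the gripper's body (76 mm by 85 mm) begins 54 mm behind the grasp point. The pads swing forward as they close: fully open they stand 13 mm farther back than shut.
Start: joints at [1.527, 0.04, 0.085, 0, -1.615, -0.334], TCP at [0.221, 0.558, 0.245] pointing down, gripper open.
Joint ranges: [-2.56, 2.56], [-1.29, 2.01], [-1.08, 1.49], [-3.29, 1.98], [-2.81, -0.18], [-2.99, 2.99]. Speed limits (rad/s): [2.57, 2.57, 3.01, 3.14, 3.14, 3.14].

## Interface

Orientations are given as a unit quaternion [w, x, y, z].
In Python, from bench import env gives the robot as it stands.
- The arm moves only by the tool arm_command, never from a script. Its argument "rows" is a list that holds one entry, the list of rows, each a list of 7 numbers: the opening in per cent of the stroke, from 0 (shut) to 100 (fully open), then the shift along the tool's x, y, z in m, then the turn, a rotation vector about the tool's x, y, z in degrees. In form: [[[jaw, tx, ty, tz, rx, ry, rz], ...]]. A call has 1 to 5 rows; each row is the pose to reach, as a shift and turn from the pose commanded when the call began, along the tool's axes at that moment; what a row does not reach only later rows make up. A row lasts 1/12 s, in which the tool goes at most 41.7 mm and 7.16 degrees, less where a joint would pass 70% of its speed; a pose out of reach is approached as far as the arm can. A call with a gripper value outside its range is refused whole. The fingers move at their own pace and stop on an object; the grip force is fixed at half the most. Time passes only in rows, so rows that repeat a pose let the fingers close. It gives the time, the measured TCP pose, the force, the opening and the grip force at its end, in the units of the state.
- env.sense(): the state, without advancing time (a new reading comes with each control period).
- env.read_camera(name): name is "side" or "top" or "wrist"; returns a dict with "frame" (400x640x3 uint8, blue, green, red), "z_map" (400x640 float32, m along the optical axis (not along the pixel's ray), 0 where there is no reading), "intrinsics" (3x3 intrinsics, pixels), "k1" (the pictures are not rectified: a ray, as slopes to the right and down, at radius r is drawn at 1 + k1 r^2 times it, then the intrinsics apply), "rvec" (rotation vector, rad) and "tvec" (3), from world to camera coordinates, as OpenCV has them. Camera axes: x right, y down, z forward; pixel columns grow to the right and rows downward; lengths in m; the calibration is good to about 2 mm. A picture is of the moment at which its call begins.
- env.job_done(): hands the job in; it is judged then, once.
The state is a dict: "time_s": time; "qpos": joint angles; "qvel": joint speeds; "joint_torque": joint torques, N m; "eef_pos": TCP position; "tcp_rot": TCP orientation; "ft_force": force on the tool from outside, world axes, zero at the start; "moment": the same for the moment, N m; "width": finger opening in m; "finger_force": force on a finger pad.
Only numpy, scipy, OpenCV 4.12 (cv2) and the standard library are available. Lean on these libraries where they do the work, as an engineer would, in place of code of your own. Each camera call takes 0.05 s, during which the arm holds its last target. There are 200 camera calls.

## Task

The camera unit's lens is bare, and its red cover stands in the steel tray behind three bottles. Stand all three bottles aside on the red mat, fetch the cover and set it down over the lens, and only then stand each bottle back on the pad in the tray that it came from. Keep bottles and cover upright, set them down without dropping them, and leave the meter and the connector savers where they are.

Things in the scene. Friction and masses are not known exactly. Their poses are not given: they have to be found in the camera images.
- tray: fixed steel tray, 150 mm (x) by 220 mm (y), floor 3 mm above the bench, rim 18 mm high. Origin: centre of the underside; x points from front row to back row, away from the robot. Three dark rubber pads, 62 mm across, flush with the floor, in the front row at x -35 mm, y -64, 0, 64 mm, a bottle on each. The cover stands in the back row, a connector saver at either end.
- bottle_blue: Dark blue bottle with a white cap: body 52 mm across, 120 mm high; plain round cap 32 mm across from 130 to 160 mm above the underside; 160 mm high in all, 0.18 to 0.4 kg; lift it by the cap. Origin: centre of the underside, z up. Starts on any one of the tray's pads: that pad is its place.
- bottle_amber: Amber brown bottle with a black cap: body 52 mm across, 120 mm high; plain round cap 32 mm across from 130 to 160 mm above the underside; 160 mm high in all, 0.18 to 0.4 kg; lift it by the cap. Origin: centre of the underside, z up. Starts on any one of the tray's pads: that pad is its place.
- bottle_white: White bottle with a green cap: body 52 mm across, 120 mm high; plain round cap 32 mm across from 130 to 160 mm above the underside; 160 mm high in all, 0.18 to 0.4 kg; lift it by the cap. Origin: centre of the underside, z up. Starts on any one of the tray's pads: that pad is its place.
- cover: red lens cover, a cup standing mouth down: 58 mm outside, 52 mm inside, 30 mm high, inside 26 mm deep, with a round red knob on top, 20 mm across, from 30 to 54 mm above the rim; about 0.09 kg. Origin: centre of the rim (underside), z up.
- camera: fixed black camera unit, gold sides, base plate 136 mm square, box 104 mm square, left or right of the tray. Origin: centre of the underside, on the lens axis, z up. On top a bright flange 76 mm across, face 117 mm above the origin; on it the black lens barrel, 36 mm across, to 135 mm. The cover goes over the barrel, rim on the flange.
- mat: fixed red mat, black edge, 340 mm (x, away from the robot) by 180 mm (y), 3 mm thick, on the other side of the tray from the camera. Origin: centre of the underside. The meter lies across its near end (mat x -160 to -75 mm); the rest (x -65 to 170 mm) is free: the side area for the bottles.
- meter: bystander: orange multimeter lying face up on the mat's near end, 76 mm (its x) by 150 mm (its y), 38 mm high. Origin: centre of its underside.
- plug_a: bystander: small upright connector saver, steel with a blue ring, 25 mm across, 24 mm high, at the left (+y) end of the tray's back row. Origin: centre of its underside.
- plug_b: bystander: the same at the right (-y) end of the tray's back row.
Not all that is in view belongs to the job. What is meant by the cover is not white, and is the smaller of those in its own colour. Leave any pink look-alike of the bottle_blue alone.

How it is judged:
On the way, in this order (a step that is already met when the one before it is completed fails the run):
1. all three bottles stand on the red mat, released (x of bottle_blue in the frame of mat between -0.17 and 0.17 m and y of bottle_blue in the frame of mat between -0.09 and 0.09 m and z of each of bottle_blue, bottle_amber, bottle_white in the frame of mat below 0.009 m and angle between each of bottle_blue, bottle_amber, bottle_white's own z axis and vertical below 0.12 rad and contact force between the fingers and bottle_blue below 0.1 N and linear speed of each of bottle_blue, bottle_amber, bottle_white below 0.03 m/s and x of bottle_amber in the frame of mat between -0.17 and 0.17 m and y of bottle_amber in the frame of mat between -0.09 and 0.09 m and contact force between the fingers and bottle_amber below 0.1 N and x of bottle_white in the frame of mat between -0.17 and 0.17 m and y of bottle_white in the frame of mat between -0.09 and 0.09 m and contact force between the fingers and bottle_white below 0.1 N), for 0.2 s.
2. the cover sits over the lens, rim on the flange, released, while the bottles still stand on the mat (all of step 1 and horizontal distance between cover and camera below 0.011 m and z of cover in the frame of camera between 0.114 and 0.12 m and angle between cover's own z axis and vertical below 0.06 rad and linear speed of cover below 0.03 m/s and contact force between the fingers and cover below 0.1 N), for 0.2 s.
At the end, for the whole second after the job is handed in: Each bottle stands upright and at rest within 15 mm of where it started, on its own pad; the cover sits over the lens, within 11 mm of its axis, rim on the flange (cover origin 114 to 120 mm above the camera's origin), upright and at rest (distance of each of bottle_blue, bottle_amber, bottle_white from where it was at the start of the episode below 0.015 m and angle between each of bottle_blue, bottle_amber, bottle_white's own z axis and vertical below 0.08 rad and linear speed of each of bottle_blue, bottle_amber, bottle_white, cover below 0.03 m/s and horizontal distance between cover and camera below 0.011 m and z of cover in the frame of camera between 0.114 and 0.12 m and angle between cover's own z axis and vertical below 0.06 rad and contact force between the fingers and cover below 0.1 N); the robot touches nothing.
It fails at once if a bottle or the cover tipped over (tilted more than 0.5 rad) (angle between any of bottle_blue, bottle_amber, bottle_white, cover's own z axis and vertical above 0.5 rad).
It fails at once if a bottle or the cover dropped (not held and moving faster than 0.7 m/s, a fall of some 25 mm) ((contact force between the fingers and bottle_blue below 0.05 N and linear speed of bottle_blue above 0.7 m/s) or (contact force between the fingers and bottle_amber below 0.05 N and linear speed of bottle_amber above 0.7 m/s) or (contact force between the fingers and bottle_white below 0.05 N and linear speed of bottle_white above 0.7 m/s) or (contact force between the fingers and cover below 0.05 N and linear speed of cover above 0.7 m/s)).
It fails at once if the meter or a connector saver moved by more than 20 mm (distance of any of meter, plug_a, plug_b from where it was at the start of the episode above 0.02 m).
It also fails if it takes over 141 s, if anything falls off the work surface, if the arm or the gripper's body presses on something with over 40 N, if the wrist force passes 120 N, or if a joint passes its speed limit or range.

## Working session

There is one attempt and no reset: what is moved stays moved. The work goes in short steps, Python scripts to look and compute and a tool call to move; the robot and the scene stay as the last step left them, time stands still between calls to the robot, and variables do not carry over. Pictures are saved under pics/ and viewed, at most 14 in all, crops included, and the job is handed in when it is done.

Besides the shell and the picture viewer there is one more tool, called after "Request:" as name(argument=value, ...) on one line, values as JSON. arm_command: Moves the arm, as the interface text tells. Its arguments: {"type":"object","properties":{"rows":{"type":"array","items":{"type":"array","items":{"type":"array","items":{"type":"number"}}}}},"required":["rows"]}

```bash
mkdir -p pics; cat > h.py <<'E'
import numpy as np, cv2
from scipy.spatial.transform import Rotation as R
from bench import env
def cam(n):
    c=env.read_camera(n); c['R']=cv2.Rodrigues(np.array(c['rvec'],float))[0]; c['t']=np.array(c['tvec'],float).ravel(); return c
def und(c,pts):
    K=np.array(c['intrinsics'],float); D=np.array([float(c['k1']),0,0,0])
    return cv2.undistortPoints(np.array(pts,float).reshape(-1,1,2),K,D).reshape(-1,2)
def onz(c,pts,z):
    d=np.c_[und(c,pts),np.ones(len(pts))]@c['R']; o=-c['R'].T@c['t']
    return o+d*((z-o[2])/d[:,2])[:,None]
def cloud(c):
    h,w=c['z_map'].shape; v,u=np.mgrid[:h,:w]
    n=und(c,np.c_[u.ravel(),v.ravel()]); z=c['z_map'].ravel()
    P=(np.c_[n,np.ones(len(n))]*z[:,None]-c['t'])@c['R']; P[z==0]=np.nan
    return P.reshape(h,w,3)
def tool():
    s=env.sense(); q=s['tcp_rot']; return np.array(s['eef_pos']),R.from_quat([q[1],q[2],q[3],q[0]]),s
E
python3 - <<'E'
from h import *
for n in('top','side','wrist'):
    c=cam(n); cv2.imwrite(f'pics/{n}0.png',c['frame']); print(n,-c['R'].T@c['t'],c['R'].tolist())
p,r,s=tool(); print(s, r.as_matrix())
E
```

```text
top [0.39265171 0.01241367 1.07079808] [[-0.005957088400240895, -0.9997931095597827, 0.019448680535499197], [-0.9930591123581536, 0.0036300994316477153, -0.11756028981145017], [0.1174653670671808, -0.020014006467884864, -0.9928752827444522]]
side [ 0.02871709 -0.35787239  0.84356163] [[0.6139559774600319, -0.7893080539020569, 0.007131184084282011], [-0.6232986153592277, -0.49033065566311235, -0.6091589974778767], [0.48431074098389126, 0.3695519505594984, -0.7930160540653034]]
wrist [0.29985382 0.52596312 0.37155538] [[-0.36998735037084196, -0.9290354317351048, 0.001589700075763284], [-0.8777515595141134, 0.3501232400064811, 0.32705644249564186], [-0.304403614196851, 0.11961138486001517, -0.9450034689226088]]
{'time_s': 0.15, 'qpos': array([ 1.52671648e+00,  4.06581539e-02,  8.40452711e-02, -3.16759636e-04,
       -1.61548988e+00, -3.33691611e-01]), 'qvel': array([-0.000179  , -0.00188453,  0.00367563,  0.00189908, -0.00014164,
        0.00060815]), 'joint_torque': array([-2.36662992e-03, -3.68607116e+01,  3.47692144e+01,  6.93632394e+00,
       -4.38592382e-03,  2.67228202e-06]), 'eef_pos': array([0.22117603, 0.55749901, 0.24452378]), 'tcp_rot': array([ 6.69213640e-04,  9.82215153e-01, -1.87757666e-01, -6.23106352e-05]), 'ft_force': array([-0.09476619,  0.75782039,  0.36504986]), 'moment': array([-0.02001722,  0.01812704, -0.0318195 ]), 'finger_force': 0.0, 'width': 0.08530505502780728} [[ 9.29494110e-01 -3.68836765e-01 -3.73704882e-04]
 [-3.68836932e-01 -9.29493222e-01 -1.29122496e-03]
 [ 1.28895082e-04  1.33802216e-03 -9.99999097e-01]]
```

View pics/top0.png

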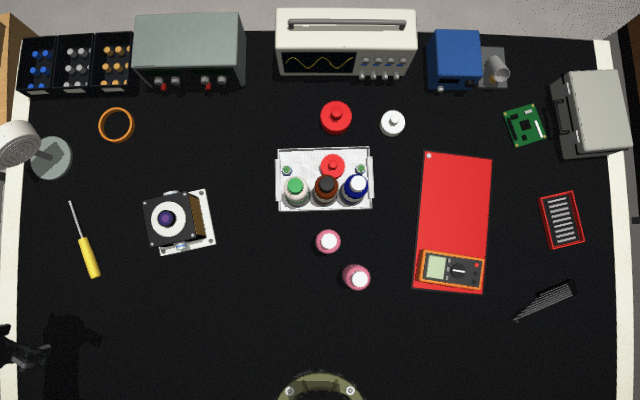

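View pics/side0.png

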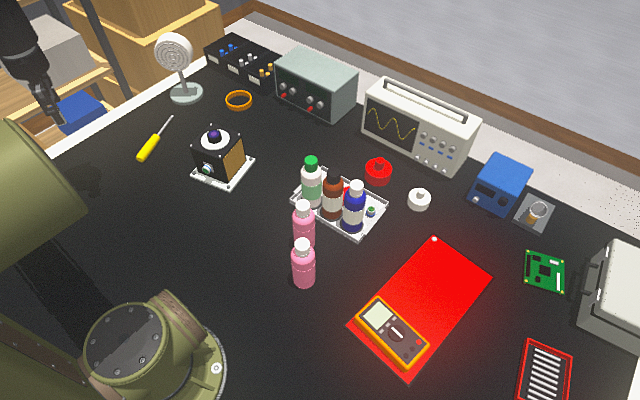

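The tray is at about (325,180) in the top view, with the bottles green/white (296,187), amber (326,187) and blue (356,187). Both red covers are candidates: one at (333,167) in the tray, and a larger one at (336,117) outside it. There is a white one at (393,123). The pink look-alikes are at (328,241) and (357,278). The camera unit is on the left at (170,220), and the mat is on the right. The small red cover in the tray fits the description, so I'll measure it and confirm in a crop.

```bash
python3 - <<'E'
from h import *
c=cam('top'); f=c['frame']; P=cloud(c); Z=P[...,2]
cv2.imwrite('pics/crop1.png',cv2.resize(f[90:300,130:510],None,fx=2.1,fy=2.1,interpolation=cv2.INTER_CUBIC))
def comp(lo,hi,amin=15):
    m=((Z>lo)&(Z<hi)).astype(np.uint8); m[:, :130]=0; m[:,510:]=0; m[:100]=0; m[310:]=0
    n,l,st,ce=cv2.connectedComponentsWithStats(m)
    for i in range(1,n):
        if st[i,4]>=amin:
            q=P[l==i]; cc,r=cv2.minEnclosingCircle(q[:,:2].astype(np.float32)); print((lo,hi),ce[i].round(),st[i,4],'circ',np.round(cc,4),round(r,4),'z',np.median(q[:,2]).round(4),'col',f[l==i].mean(0).round())
comp(.150,.172);comp(.127,.145);comp(.108,.124);comp(.046,.066,8);comp(.026,.042,20)
# cover colors
hsv=cv2.cvtColor(f,cv2.COLOR_BGR2HSV)
for n,(x0,x1,y0,y1) in dict(small=(318,350,150,185),big=(315,356,98,137)).items():
    s=hsv[y0:y1,x0:x1]; m=((s[...,0]<8)|(s[...,0]>172))&(s[...,1]>180)&(s[...,2]>100)
    q=P[y0:y1,x0:x1][m]; print(n,np.nanpercentile(q,[2,50,98],axis=0).round(4).tolist())
corn=[[423,150],[493,158],[485,294],[413,288]]
w=onz(c,corn,.003); print('mat',w.round(4).tolist())
t=[[278,151],[371,146],[373,208],[279,212]]; print('tray rim',onz(c,t,.018).round(4).tolist())
E
```

```text
(0.15, 0.172) [358. 183.] 197 circ [ 0.5289 -0.0798] 0.016 z 0.1642 col [233. 232. 230.]
(0.15, 0.172) [327. 183.] 200 circ [ 0.5278 -0.0151] 0.0164 z 0.1644 col [58. 60. 63.]
(0.15, 0.172) [295. 185.] 200 circ [0.5244 0.0483] 0.0168 z 0.1641 col [109. 177.  91.]
(0.15, 0.172) [329. 240.] 193 circ [ 0.4113 -0.0189] 0.0157 z 0.1611 col [241. 241. 243.]
(0.15, 0.172) [359. 279.] 191 circ [ 0.3335 -0.0795] 0.0161 z 0.1613 col [240. 240. 240.]
(0.127, 0.145) [326. 188.] 180 circ [ 0.5277 -0.0153] 0.0245 z 0.1313 col [22. 43. 94.]
(0.127, 0.145) [355. 188.] 179 circ [ 0.5278 -0.0794] 0.0243 z 0.1315 col [113.  43.  37.]
(0.127, 0.145) [296. 189.] 180 circ [0.5241 0.0495] 0.0244 z 0.1315 col [185. 197. 201.]
(0.127, 0.145) [166. 218.] 248 circ [0.4585 0.3233] 0.019 z 0.1365 col [87. 52. 61.]
(0.127, 0.145) [328. 241.] 160 circ [ 0.4108 -0.0191] 0.0232 z 0.1295 col [146. 128. 208.]
(0.127, 0.145) [355. 276.] 125 circ [ 0.334  -0.0802] 0.0228 z 0.1291 col [140. 124. 197.]
(0.108, 0.124) [325. 195.] 32 circ [ 0.5191 -0.015 ] 0.0236 z 0.1189 col [21. 37. 68.]
(0.108, 0.124) [351. 195.] 24 circ
[... 1703 characters left out ...]
.0757] 0.0106 z 0.0289 col [130. 166. 131.]
(0.026, 0.042) [361. 168.] 63 circ [ 0.5841 -0.1003] 0.0108 z 0.0294 col [135. 168. 136.]
(0.026, 0.042) [200. 217.] 67 circ [0.4689 0.2759] 0.0497 z 0.0337 col [40. 67. 84.]
(0.026, 0.042) [451. 269.] 1505 circ [ 0.3441 -0.307 ] 0.0807 z 0.0394 col [ 79. 108. 141.]
small [[0.55, -0.0554, 0.0294], [0.5895, -0.031, 0.0348], [0.6117, -0.0085, 0.1248]]
big [[0.6746, -0.0754, 0.0005], [0.705, -0.0408, 0.0396], [0.7488, -0.0075, 0.0717]]
mat [[0.633, -0.2567, 0.003], [0.6139, -0.4337, 0.003], [0.2821, -0.3986, 0.003], [0.3005, -0.2227, 0.003]]
tray rim [[0.6271, 0.0959, 0.018], [0.6391, -0.1267, 0.018], [0.4897, -0.1285, 0.018], [0.4812, 0.0926, 0.018]]
```

View pics/crop1.png

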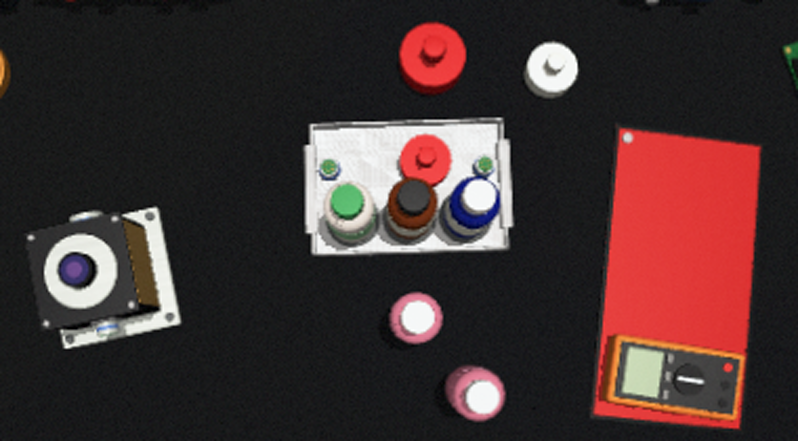

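The crop shows the small red cover in the tray at crop (425,160), outside radius 29 mm and knob top z 57 mm. It stands between the connector savers. The bigger red one at crop (432,58) has a radius of 37 mm and is outside the tray, so it is a decoy. I'll start moving.

Request:
arm_command(rows=[[[100, 0.03, 0.027, 0, 0, 0, 7], [100, 0.06, 0.054, 0, 0, 0, 14], [100, 0.09, 0.081, 0, 0, 0, 21], [100, 0.12, 0.108, 0, 0, 0, 28], [100, 0.147, 0.136, 0, 0, 0, 34.2]]])

```text
time_s: 0.62
eef_pos: [0.3083, 0.3752, 0.245]
tcp_rot: [0.0, 0.882, -0.471, 0.0]
ft_force: [1.1, 0.1, 1.0]
width: 0.0853
finger_force: 0.0
```

```bash
cat > go.py <<'E'
import sys; from h import *
p,r,s=tool(); tgt=np.array(list(map(float,sys.argv[1:4])))
want=np.array([[0,-1,0],[-1,0,0],[0,0,-1]]).T
print('t',s['time_s'],'pos',p.round(4),'w',round(s['width'],4),'ff',round(s['finger_force'],1),'F',s['ft_force'].round(1))
print('shift',r.inv().apply(tgt-p).round(4),'turn',np.degrees((r.inv()*R.from_matrix(want)).as_rotvec()).round(2),'q',s['qpos'].round(2))
E
python3 go.py 0.5285 -0.0797 0.245
```

```text
t 0.6167 pos [0.3083 0.3752 0.245 ] w 0.0853 ff 0.0 F [1.1 0.1 1. ]
shift [5.005e-01 7.020e-02 2.000e-04] turn [ 1.000e-02 -2.000e-02  3.382e+01] q [ 1.3  -0.27 -0.2   0.   -1.64 -0.71]
```

Request:
arm_command(rows=[[[100, 0.04, 0.0056, 0, 0, 0, 7], [100, 0.08, 0.011, 0, 0, 0, 14], [100, 0.12, 0.017, 0, 0, 0, 21], [100, 0.16, 0.022, 0, 0, 0, 28], [100, 0.198, 0.028, 0, 0, 0, 33.8]]])

```text
time_s: 1.03
eef_pos: [0.3961, 0.1955, 0.2455]
tcp_rot: [-0.0, 0.707, -0.707, -0.0]
ft_force: [0.9, 0.6, 0.9]
width: 0.0853
finger_force: 0.0
```

Request:
arm_command(rows=[[[100, 0.036, -0.018, 0, 0, 0, 0], [100, 0.072, -0.036, 0, 0, 0, 0], [100, 0.108, -0.054, 0, 0, 0, 0], [100, 0.144, -0.072, 0, 0, 0, 0], [100, 0.175, -0.09, 0, 0, 0, 0]]])

```text
time_s: 1.45
eef_pos: [0.4872, 0.0206, 0.2456]
tcp_rot: [-0.0, 0.709, -0.705, 0.0]
ft_force: [0.1, 1.0, -0.2]
width: 0.0854
finger_force: 0.0
```

```bash
python3 go.py 0.5285 -0.0797 0.235; python3 - <<'E'
from h import *
c=cam('wrist'); f=c['frame']; cv2.imwrite('pics/w1.png',f); P=cloud(c); Z=P[...,2]
m=((Z>.155)&(Z<.172)).astype(np.uint8)
n,l,st,ce=cv2.connectedComponentsWithStats(m)
for i in range(1,n):
    if st[i,4]>100:
        q=P[l==i]; cc,r=cv2.minEnclosingCircle(q[:,:2].astype(np.float32)); print(ce[i].round(),st[i],np.round(cc,4),round(r,4),np.median(q[:,2]).round(4),f[l==i].mean(0).round())
E
```

```text
t 1.45 pos [0.4872 0.0206 0.2456] w 0.0854 ff 0.0 F [ 0.1  1.  -0.2]
shift [ 0.1006 -0.0407  0.0106] turn [-0.04  0.02  0.32] q [ 0.46 -0.26 -0.19  0.   -1.64 -0.45]
[257.  74.] [ 232   48   50   52 1953] [ 0.5297 -0.0797] 0.0163 0.1615 [235. 229. 230.]
[542.  78.] [ 518   54   48   49 1752] [ 0.3355 -0.0803] 0.0165 0.1586 [226. 227. 229.]
[423. 165.] [ 401  144   44   42 1424] [ 0.4126 -0.0189] 0.016 0.1586 [232. 233. 233.]
[263. 168.] [ 241  146   45   45 1521] [ 0.5289 -0.0161] 0.0164 0.1614 [ 94.  93. 101.]
[271. 249.] [ 251  229   42   40 1244] [0.5258 0.0486] 0.0165 0.1614 [ 70. 123.  50.]
```

View pics/w1.png

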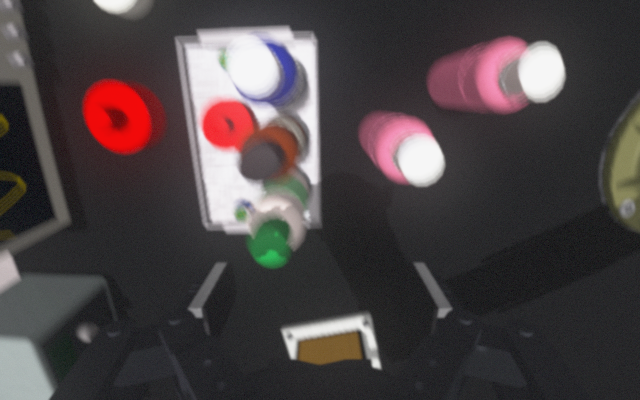

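The blurred wrist view shows the caps at blue (257,74), amber (263,168) and green (271,249). They agree with the top view within 1.5 mm. Next I grasp the blue bottle.

Request:
arm_command(rows=[[[100, 0.036, -0.015, 0, 0, 0, 0], [100, 0.072, -0.03, 0, 0, 0, 0], [100, 0.1006, -0.0418, 0, 0, 0, 0.3], [100, 0.1006, -0.0418, 0.03, 0, 0, 0.3], [100, 0.1006, -0.0418, 0.06, 0, 0, 0.3]]])

```text
time_s: 1.92
eef_pos: [0.5303, -0.079, 0.1857]
tcp_rot: [0.001, -0.706, 0.708, -0.001]
ft_force: [0.1, 0.3, -1.2]
width: 0.0854
finger_force: 0.0
```

Request:
arm_command(rows=[[[100, 0, 0, 0.02, 0, 0, 0], [100, 0, 0, 0.037, 0, 0, 0], [60, 0, 0, 0.037, 0, 0, 0], [30, 0, 0, 0.037, 0, 0, 0], [0, 0, 0, 0.037, 0, 0, 0]]])

```text
time_s: 2.33
eef_pos: [0.5299, -0.0774, 0.1499]
tcp_rot: [-0.001, 0.708, -0.707, 0.001]
ft_force: [-0.4, -0.3, 0.6]
width: 0.0521
finger_force: 0.0
```

Request:
arm_command(rows=[[[0, 0, 0, 0, 0, 0, 0], [0, 0, 0, 0, 0, 0, 0], [0, 0, 0, 0, 0, 0, 0], [0, 0, 0, 0, 0, 0, 0]]])

```text
time_s: 2.67
eef_pos: [0.5301, -0.0774, 0.1504]
tcp_rot: [-0.001, 0.708, -0.707, 0.001]
ft_force: [-0.8, 1.0, 6.3]
width: 0.03
finger_force: 60.0
```

Request:
arm_command(rows=[[[0, 0, 0, -0.01, 0, 0, 0], [0, 0, 0, -0.025, 0, 0, 0], [0, 0, 0, -0.04, 0, 0, 0], [0, 0, 0, -0.052, 0, 0, 0], [0, 0.006, -0.002, -0.06, 0, 0, 0]]])

```text
time_s: 3.08
eef_pos: [0.5314, -0.0828, 0.2099]
tcp_rot: [-0.001, 0.708, -0.706, 0.0]
ft_force: [1.0, -0.2, -2.0]
width: 0.0306
finger_force: 59.7
```

Request:
arm_command(rows=[[[0, 0.015, -0.004, 0, 0, 0, 0], [0, 0.035, -0.01, 0, 0, 0, 0], [0, 0.057, -0.016, 0, 0, 0, 0], [0, 0.079, -0.022, 0, 0, 0, 0], [0, 0.101, -0.028, 0, 0, 0, 0]]])

```text
time_s: 3.5
eef_pos: [0.5594, -0.1855, 0.2079]
tcp_rot: [0.0, 0.708, -0.707, -0.0]
ft_force: [0.7, -0.6, -1.9]
width: 0.0302
finger_force: 59.8
```

Request:
arm_command(rows=[[[0, 0.022, -0.006, 0, 0, 0, 0], [0, 0.044, -0.012, 0, 0, 0, 0], [0, 0.066, -0.018, 0, 0, 0, 0], [0, 0.088, -0.024, 0, 0, 0, 0], [0, 0.104, -0.029, 0, 0, 0, 0]]])

```text
time_s: 3.92
eef_pos: [0.5883, -0.2903, 0.2073]
tcp_rot: [-0.0, -0.707, 0.707, 0.001]
ft_force: [0.2, 0.3, -2.4]
width: 0.0304
finger_force: 59.8
```

Request:
arm_command(rows=[[[0, 0.012, -0.004, 0, 0, 0, 0], [0, 0.022, -0.006, 0, 0, 0, 0], [0, 0.026, -0.007, 0.015, 0, 0, 0], [0, 0.026, -0.007, 0.03, 0, 0, 0], [0, 0.026, -0.007, 0.045, 0, 0, 0]]])

```text
time_s: 4.33
eef_pos: [0.5953, -0.3148, 0.1623]
tcp_rot: [0.0, 0.707, -0.707, -0.0]
ft_force: [-0.0, 1.1, -2.6]
width: 0.0306
finger_force: 59.8
```

```bash
python3 go.py 0.594 -0.312 0.150
```

```text
t 4.3333 pos [ 0.5953 -0.3148  0.1623] w 0.0306 ff 59.8 F [-0.   1.1 -2.6]
shift [-0.0028  0.0013  0.0123] turn [0.03 0.03 0.02] q [-0.19  0.24  0.15 -0.   -1.49  0.19]
```

Request:
arm_command(rows=[[[0, 0, 0, 0.005, 0, 0, 0], [0, 0, 0, 0.009, 0, 0, 0], [0, 0, 0, 0.0105, 0, 0, 0], [0, 0, 0, 0.0115, 0, 0, 0], [0, 0, 0, 0.0115, 0, 0, 0]]])

```text
time_s: 4.75
eef_pos: [0.5958, -0.3143, 0.1528]
tcp_rot: [-0.0, 0.708, -0.707, 0.001]
ft_force: [0.8, -0.0, -3.4]
width: 0.0301
finger_force: 59.8
```

Request:
arm_command(rows=[[[0, 0, 0, 0.001, 0, 0, 0], [0, 0, 0, 0.002, 0, 0, 0], [0, 0, 0, 0.003, 0, 0, 0], [0, 0, 0, 0.003, 0, 0, 0]]])

```text
time_s: 5.08
eef_pos: [0.5957, -0.3145, 0.1504]
tcp_rot: [-0.0, 0.708, -0.707, 0.001]
ft_force: [-1.0, 0.3, 3.1]
width: 0.0304
finger_force: 60.3
```

Request:
arm_command(rows=[[[45, 0, 0, 0, 0, 0, 0], [70, 0, 0, 0, 0, 0, 0], [100, 0, 0, 0, 0, 0, 0], [100, 0, 0, -0.02, 0, 0, 0], [100, 0, 0, -0.055, 0, 0, 0]]])

```text
time_s: 5.5
eef_pos: [0.5939, -0.3132, 0.1989]
tcp_rot: [0.002, 0.707, -0.707, -0.004]
ft_force: [0.9, 0.1, -0.0]
width: 0.0843
finger_force: 0.0
```

```bash
python3 go.py 0.5295 -0.0157 0.230
```

```text
t 5.5 pos [ 0.5939 -0.3132  0.1989] w 0.0843 ff 0.0 F [ 0.9  0.1 -0. ]
shift [-0.2977  0.0643 -0.0295] turn [0.48 0.21 0.05] q [-0.19  0.24  0.22 -0.   -1.56  0.19]
```

Request:
arm_command(rows=[[[100, -0.03, 0.007, -0.02, 0, 0, 0], [100, -0.07, 0.015, -0.024, 0, 0, 0], [100, -0.11, 0.024, -0.024, 0, 0, 0], [100, -0.15, 0.033, -0.024, 0, 0, 0], [100, -0.19, 0.042, -0.024, 0, 0, 0]]])

```text
time_s: 5.92
eef_pos: [0.5526, -0.1228, 0.2278]
tcp_rot: [-0.0, 0.707, -0.707, 0.0]
ft_force: [1.4, 0.3, 0.1]
width: 0.0854
finger_force: 0.0
```

Request:
arm_command(rows=[[[100, -0.04, 0.009, 0, 0, 0, 0], [100, -0.08, 0.018, 0, 0, 0, 0], [100, -0.108, 0.024, 0, 0, 0, 0], [100, -0.108, 0.024, 0, 0, 0, 0], [100, -0.108, 0.024, 0, 0, 0, 0]]])

```text
time_s: 6.33
eef_pos: [0.5291, -0.0149, 0.2282]
tcp_rot: [-0.0, 0.709, -0.706, 0.0]
ft_force: [0.5, 0.4, 0.1]
width: 0.0854
finger_force: 0.0
```

```bash
python3 go.py 0.5295 -0.0157 0.150
```

```text
t 6.3333 pos [ 0.5291 -0.0149  0.2282] w 0.0854 ff 0.0 F [0.5 0.4 0.1]
shift [ 0.0009 -0.0004  0.0782] turn [-0.05  0.01  0.23] q [ 0.35 -0.15 -0.13  0.   -1.59 -0.35]
```

Request:
arm_command(rows=[[[100, 0.001, 0, 0.03, 0, 0, 0], [100, 0.001, 0, 0.055, 0, 0, 0], [100, 0.001, 0, 0.07, 0, 0, 0], [100, 0.001, 0, 0.078, 0, 0, 0], [60, 0.001, 0, 0.078, 0, 0, 0]]])

```text
time_s: 6.75
eef_pos: [0.5285, -0.0183, 0.1478]
tcp_rot: [-0.002, -0.707, 0.707, 0.001]
ft_force: [-1.0, 0.0, -0.6]
width: 0.0754
finger_force: 0.0
```

Request:
arm_command(rows=[[[30, 0, 0, 0, 0, 0, 0], [0, 0, 0, 0, 0, 0, 0], [0, 0, 0, 0, 0, 0, 0], [0, 0, 0, 0, 0, 0, 0], [0, 0, 0, 0, 0, 0, 0]]])

```text
time_s: 7.17
eef_pos: [0.5298, -0.0174, 0.1514]
tcp_rot: [-0.001, 0.707, -0.707, 0.001]
ft_force: [-0.1, -1.6, 4.6]
width: 0.0302
finger_force: 59.9
```

```bash
python3 go.py 0.515 -0.304 0.150
```

```text
t 7.1667 pos [ 0.5298 -0.0174  0.1514] w 0.0302 ff 59.9 F [-0.1 -1.6  4.6]
shift [0.2866 0.0151 0.0014] turn [-0.13 -0.    0.06] q [ 0.35 -0.14 -0.26  0.   -1.45 -0.35]
```

Request:
arm_command(rows=[[[0, 0, 0, -0.01, 0, 0, 0], [0, 0, 0, -0.025, 0, 0, 0], [0, 0, 0, -0.04, 0, 0, 0], [0, 0, 0, -0.052, 0, 0, 0], [0, 0.006, 0.001, -0.06, 0, 0, 0]]])

```text
time_s: 7.58
eef_pos: [0.5284, -0.0227, 0.211]
tcp_rot: [-0.0, 0.708, -0.706, 0.0]
ft_force: [-0.8, -0.2, -3.3]
width: 0.0301
finger_force: 60.0
```

Request:
arm_command(rows=[[[0, 0.015, 0.001, 0, 0, 0, 0], [0, 0.035, 0.002, 0, 0, 0, 0], [0, 0.059, 0.003, 0, 0, 0, 0], [0, 0.083, 0.005, 0, 0, 0, 0], [0, 0.107, 0.006, 0, 0, 0, 0]]])

```text
time_s: 8.0
eef_pos: [0.5217, -0.1314, 0.2095]
tcp_rot: [0.0, 0.708, -0.707, -0.0]
ft_force: [-0.0, -0.4, -3.9]
width: 0.0302
finger_force: 60.0
```

Request:
arm_command(rows=[[[0, 0.024, 0.001, 0, 0, 0, 0], [0, 0.048, 0.003, 0, 0, 0, 0], [0, 0.072, 0.004, 0, 0, 0, 0], [0, 0.096, 0.005, 0, 0, 0, 0], [0, 0.12, 0.006, 0, 0, 0, 0]]])

```text
time_s: 8.42
eef_pos: [0.5158, -0.2516, 0.2094]
tcp_rot: [0.0, 0.707, -0.707, -0.001]
ft_force: [0.3, 1.1, -3.5]
width: 0.0301
finger_force: 60.0
```

Request:
arm_command(rows=[[[0, 0.022, 0.001, 0, 0, 0, 0], [0, 0.04, 0.002, 0, 0, 0, 0], [0, 0.053, 0.002, 0, 0, 0, 0], [0, 0.053, 0.002, 0.015, 0, 0, 0], [0, 0.053, 0.002, 0.03, 0, 0, 0]]])

```text
time_s: 8.83
eef_pos: [0.5145, -0.3044, 0.1799]
tcp_rot: [0.0, -0.707, 0.707, -0.0]
ft_force: [-0.6, 0.2, -4.2]
width: 0.0302
finger_force: 60.0
```

Request:
arm_command(rows=[[[0, 0, 0, 0.01, 0, 0, 0], [0, 0, 0, 0.018, 0, 0, 0], [0, 0, 0, 0.023, 0, 0, 0], [0, 0, 0, 0.026, 0, 0, 0], [0, 0, 0, 0.026, 0, 0, 0]]])

```text
time_s: 9.25
eef_pos: [0.5144, -0.3031, 0.1535]
tcp_rot: [0.0, 0.708, -0.707, -0.0]
ft_force: [-0.4, 0.4, -3.1]
width: 0.0304
finger_force: 60.0
```

```bash
python3 go.py 0.515 -0.304 0.150
```

```text
t 9.25 pos [ 0.5144 -0.3031  0.1535] w 0.0304 ff 60.0 F [-0.4  0.4 -3.1]
shift [ 0.0009 -0.0006  0.0035] turn [0.03 0.   0.08] q [-0.2   0.04 -0.08  0.   -1.45  0.2 ]
```

Request:
arm_command(rows=[[[0, 0, 0, 0.001, 0, 0, 0], [0, 0, 0, 0.002, 0, 0, 0], [0, 0, 0, 0.003, 0, 0, 0], [0, 0, 0, 0.003, 0, 0, 0]]])

```text
time_s: 9.58
eef_pos: [0.5147, -0.3035, 0.1515]
tcp_rot: [-0.0, 0.707, -0.707, 0.001]
ft_force: [0.1, 0.3, -2.7]
width: 0.0303
finger_force: 60.4
```

Request:
arm_command(rows=[[[45, 0, 0, 0, 0, 0, 0], [70, 0, 0, 0, 0, 0, 0], [75, 0, 0, 0, 0, 0, 0], [75, 0, 0, -0.02, 0, 0, 0], [75, 0, 0, -0.055, 0, 0, 0]]])

```text
time_s: 10.0
eef_pos: [0.5129, -0.3025, 0.2022]
tcp_rot: [0.001, 0.707, -0.707, -0.004]
ft_force: [1.1, -0.8, -0.3]
width: 0.0642
finger_force: 0.0
```

Request:
arm_command(rows=[[[100, -0.03, 0, -0.02, 0, 0, 0], [100, -0.07, 0, -0.024, 0, 0, 0], [100, -0.11, 0, -0.024, 0, 0, 0], [100, -0.15, 0, -0.024, 0, 0, 0], [100, -0.19, 0, -0.024, 0, 0, 0]]])

```text
time_s: 10.42
eef_pos: [0.5141, -0.1118, 0.2307]
tcp_rot: [-0.001, 0.707, -0.707, 0.001]
ft_force: [1.1, 0.1, -0.0]
width: 0.0857
finger_force: 0.0
```

Request:
arm_command(rows=[[[100, -0.04, -0.002, 0, 0, 0, 0], [100, -0.08, -0.006, 0, 0, 0, 0], [100, -0.12, -0.01, 0, 0, 0, 0], [100, -0.15, -0.012, 0, 0, 0, 0], [100, -0.16, -0.012, 0, 0, 0, 0]]])

```text
time_s: 10.83
eef_pos: [0.5262, 0.0503, 0.23]
tcp_rot: [-0.0, 0.709, -0.706, 0.0]
ft_force: [0.2, 0.3, -0.1]
width: 0.0854
finger_force: 0.0
```

```bash
python3 go.py 0.5255 0.0486 0.151
```

```text
t 10.8333 pos [0.5262 0.0503 0.23  ] w 0.0854 ff 0.0 F [ 0.2  0.3 -0.1]
shift [0.0017 0.0008 0.079 ] turn [-0.04  0.04  0.25] q [ 0.48 -0.15 -0.13 -0.   -1.59 -0.47]
```

Request:
arm_command(rows=[[[100, 0, 0.001, 0.03, 0, 0, 0], [100, 0, 0.001, 0.055, 0, 0, 0], [100, 0, 0.001, 0.07, 0, 0, 0], [100, 0, 0.001, 0.079, 0, 0, 0], [60, 0, 0.001, 0.079, 0, 0, 0]]])

```text
time_s: 11.25
eef_pos: [0.5244, 0.0462, 0.1491]
tcp_rot: [0.001, 0.707, -0.707, -0.001]
ft_force: [0.6, -0.9, 0.1]
width: 0.0757
finger_force: 0.0
```

Request:
arm_command(rows=[[[30, 0, 0, 0, 0, 0, 0], [0, 0, 0, 0, 0, 0, 0], [0, 0, 0, 0, 0, 0, 0], [0, 0, 0, 0, 0, 0, 0], [0, 0, 0, 0, 0, 0, 0]]])

```text
time_s: 11.67
eef_pos: [0.5259, 0.0467, 0.1525]
tcp_rot: [-0.001, 0.707, -0.707, 0.001]
ft_force: [0.0, -0.4, 6.0]
width: 0.0302
finger_force: 60.1
```

```bash
python3 go.py 0.435 -0.2955 0.151
```

```text
t 11.6667 pos [0.5259 0.0467 0.1525] w 0.0302 ff 60.1 F [ 0.  -0.4  6. ]
shift [0.3421 0.0912 0.0012] turn [-0.15  0.02  0.05] q [ 0.47 -0.15 -0.26  0.   -1.45 -0.47]
```

Request:
arm_command(rows=[[[0, 0, 0, -0.01, 0, 0, 0], [0, 0, 0, -0.025, 0, 0, 0], [0, 0, 0, -0.04, 0, 0, 0], [0, 0, 0, -0.052, 0, 0, 0], [0, 0.006, 0.002, -0.06, 0, 0, 0]]])

```text
time_s: 12.08
eef_pos: [0.5234, 0.0412, 0.2122]
tcp_rot: [-0.0, 0.708, -0.706, 0.0]
ft_force: [-0.1, -0.4, -2.6]
width: 0.03
finger_force: 59.7
```

Request:
arm_command(rows=[[[0, 0.015, 0.004, 0, 0, 0, 0], [0, 0.035, 0.009, 0, 0, 0, 0], [0, 0.059, 0.016, 0, 0, 0, 0], [0, 0.083, 0.022, 0, 0, 0, 0], [0, 0.107, 0.029, 0, 0, 0, 0]]])

```text
time_s: 12.5
eef_pos: [0.4931, -0.068, 0.21]
tcp_rot: [0.001, 0.707, -0.707, -0.001]
ft_force: [0.5, 0.1, -1.7]
width: 0.0296
finger_force: 59.8
```

Request:
arm_command(rows=[[[0, 0.024, 0.006, 0, 0, 0, 0], [0, 0.048, 0.013, 0, 0, 0, 0], [0, 0.072, 0.019, 0, 0, 0, 0], [0, 0.096, 0.026, 0, 0, 0, 0], [0, 0.12, 0.032, 0, 0, 0, 0]]])

```text
time_s: 12.92
eef_pos: [0.4608, -0.1881, 0.2101]
tcp_rot: [0.0, 0.707, -0.707, -0.001]
ft_force: [-0.2, -0.2, -2.4]
width: 0.0301
finger_force: 59.8
```

Request:
arm_command(rows=[[[0, 0.024, 0.006, 0, 0, 0, 0], [0, 0.048, 0.013, 0, 0, 0, 0], [0, 0.072, 0.019, 0, 0, 0, 0], [0, 0.092, 0.024, 0, 0, 0, 0], [0, 0.109, 0.029, 0, 0, 0, 0]]])

```text
time_s: 13.33
eef_pos: [0.4318, -0.2972, 0.2099]
tcp_rot: [-0.0, -0.707, 0.707, 0.001]
ft_force: [-0.1, 0.0, -2.0]
width: 0.0304
finger_force: 59.8
```

Request:
arm_command(rows=[[[0, 0, 0, 0.015, 0, 0, 0], [0, 0, 0, 0.032, 0, 0, 0], [0, 0, 0, 0.046, 0, 0, 0], [0, 0, 0, 0.055, 0, 0, 0], [0, 0, 0, 0.055, 0, 0, 0]]])

```text
time_s: 13.75
eef_pos: [0.4321, -0.2957, 0.1542]
tcp_rot: [0.001, 0.707, -0.707, -0.001]
ft_force: [0.1, -0.3, -2.2]
width: 0.0303
finger_force: 60.1
```

```bash
python3 go.py 0.435 -0.2955 0.151
```

```text
t 13.75 pos [ 0.4321 -0.2957  0.1542] w 0.0303 ff 60.1 F [ 0.1 -0.3 -2.2]
shift [-0.0002 -0.0029  0.0032] turn [0.15 0.03 0.02] q [-0.22 -0.15 -0.27  0.   -1.46  0.22]
```

Request:
arm_command(rows=[[[0, 0, 0, 0.001, 0, 0, 0], [0, 0, 0, 0.002, 0, 0, 0], [0, 0, 0, 0.003, 0, 0, 0], [0, 0, 0, 0.003, 0, 0, 0]]])

```text
time_s: 14.08
eef_pos: [0.4336, -0.2953, 0.153]
tcp_rot: [-0.0, 0.708, -0.707, 0.0]
ft_force: [0.0, -0.3, -1.0]
width: 0.0305
finger_force: 60.1
```

Request:
arm_command(rows=[[[45, 0, 0, 0, 0, 0, 0], [70, 0, 0, 0, 0, 0, 0], [75, 0, 0, 0, 0, 0, 0], [75, 0, 0, -0.02, 0, 0, 0], [75, 0, 0, -0.055, 0, 0, 0]]])

```text
time_s: 14.5
eef_pos: [0.432, -0.2945, 0.2045]
tcp_rot: [0.001, 0.707, -0.707, -0.003]
ft_force: [0.7, -0.2, -1.0]
width: 0.064
finger_force: 0.0
```

Request:
arm_command(rows=[[[75, -0.02, -0.012, -0.02, 0, 0, 0], [75, -0.052, -0.031, -0.024, 0, 0, 0], [75, -0.085, -0.05, -0.024, 0, 0, 0], [75, -0.118, -0.07, -0.024, 0, 0, 0], [75, -0.15, -0.09, -0.024, 0, 0, 0]]])

```text
time_s: 14.92
eef_pos: [0.5241, -0.1437, 0.2328]
tcp_rot: [-0.001, 0.707, -0.707, 0.001]
ft_force: [0.8, -1.1, 0.3]
width: 0.0639
finger_force: 0.0
```

Request:
arm_command(rows=[[[75, -0.025, -0.014, 0, 0, 0, 0], [75, -0.05, -0.03, 0, 0, 0, 0], [75, -0.052, -0.066, 0, 0, 0, 0], [75, -0.052, -0.066, 0, 0, 0, 0], [75, -0.052, -0.066, 0, 0, 0, 0]]])

```text
time_s: 15.33
eef_pos: [0.5902, -0.0925, 0.2295]
tcp_rot: [0.002, 0.708, -0.706, -0.001]
ft_force: [0.7, -0.5, 0.4]
width: 0.0639
finger_force: 0.0
```

```bash
python3 go.py 0.5885 -0.0333 0.1; python3 - <<'E'
from h import *
for n in('top','wrist'):
    c=cam(n); f=c['frame']; cv2.imwrite(f'pics/{n}2.png',f); P=cloud(c); Z=P[...,2]
    red=(f[...,2]>1.8*f[...,1].astype(float))&(f[...,2]>60)
    for lo,hi,mk in((.15,.172,1),(.05,.064,red),(.028,.040,red)):
        m=((Z>lo)&(Z<hi)&mk).astype(np.uint8)
        k,l,st,ce=cv2.connectedComponentsWithStats(m)
        for i in range(1,k):
            q=P[l==i]; cc,r=cv2.minEnclosingCircle(q[:,:2].astype(np.float32))
            if st[i,4]>40 and .008<r<.04 and .25<cc[0]<.8: print(n,(lo,hi),ce[i].round(),st[i,4],np.round(cc,4),round(r,4),np.median(q[:,2]).round(4))
E
```

```text
t 15.3333 pos [ 0.5902 -0.0925  0.2295] w 0.0639 ff 0.0 F [ 0.7 -0.5  0.4]
shift [-0.0593  0.001   0.1294] turn [ 0.24 -0.04  0.12] q [ 0.18  0.04  0.05 -0.   -1.59 -0.18]
top (0.15, 0.172) [469. 152.] 195 [ 0.5933 -0.3165] 0.0167 0.1639
top (0.15, 0.172) [463. 190.] 218 [ 0.5131 -0.3009] 0.0174 0.1638
top (0.15, 0.172) [461. 230.] 224 [ 0.4316 -0.2912] 0.017 0.1642
top (0.15, 0.172) [329. 240.] 192 [ 0.4112 -0.0192] 0.0158 0.1616
top (0.15, 0.172) [359. 279.] 191 [ 0.3335 -0.0791] 0.016 0.161
top (0.05, 0.064) [333. 164.] 62 [ 0.5884 -0.0334] 0.0102 0.058
top (0.028, 0.04) [332. 166.] 383 [ 0.5886 -0.0329] 0.0287 0.0342
wrist (0.15, 0.172) [629. 235.] 752 [ 0.3381 -0.0807] 0.0159 0.1578
wrist (0.15, 0.172) [531. 302.] 1170 [ 0.4129 -0.0193] 0.0167 0.1584
wrist (0.05, 0.064) [539. 188.] 333 [ 0.343  -0.0836] 0.0252 0.0574
wrist (0.05, 0.064) [215. 224.] 162 [ 0.7091 -0.0433] 0.0135 0.057
wrist (0.05, 0.064) [466. 235.] 231 [ 0.4196 -0.0255] 0.0244 0.0572
wrist (0.05, 0.064) [319. 236.] 257 [ 0.5903 -0.0341] 0.0108 0.0551
wrist (0.028, 0.04) [526. 183.] 210 [ 0.3448 -0.0839] 0.0241 0.0351
wrist (0.028, 0.04) [219. 218.] 2346 [ 0.7097 -0.0426] 0.0375 0.0368
wrist (0.028, 0.04) [319. 225.] 1376 [ 0.5903 -0.0338] 0.0288 0.0315
wrist (0.028, 0.04) [461. 223.] 99 [ 0.4181 -0.0359] 0.0188 0.0346
```

View pics/wrist2.png

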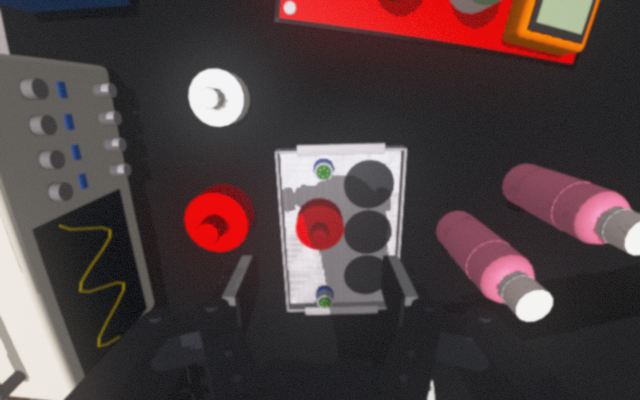

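View pics/top2.png

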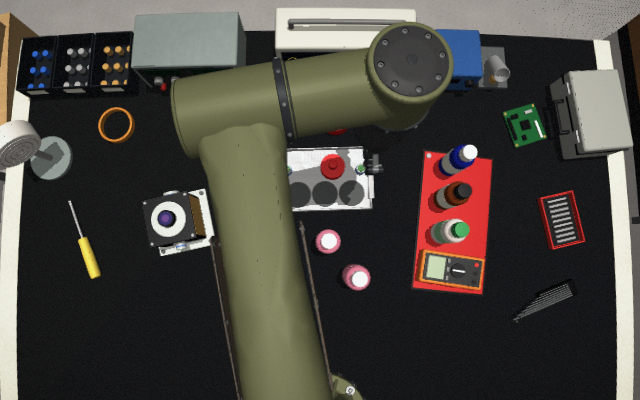

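The wrist view shows the cover alone in the tray at (319,225), the savers at (323,170) and (324,297), and three free pads. The top view shows the bottles standing on the mat at (469,152), (463,190) and (461,230). Next I grasp the cover.

Request:
arm_command(rows=[[[70, -0.03, 0.001, 0.03, 0, 0, 0], [70, -0.059, 0.001, 0.06, 0, 0, 0], [70, -0.059, 0.001, 0.095, 0, 0, 0], [70, -0.059, 0.001, 0.13, 0, 0, 0], [70, -0.059, 0.001, 0.13, 0, 0, 0]]])

```text
time_s: 15.85
eef_pos: [0.5839, -0.0343, 0.0952]
tcp_rot: [0.003, 0.707, -0.707, -0.004]
ft_force: [-1.1, 0.1, -3.3]
width: 0.06
finger_force: 0.0
```

```bash
python3 go.py 0.589 -0.0335 0.054; python3 - <<'E'
from h import *
c=cam('wrist'); f=c['frame']; cv2.imwrite('pics/w3.png',f)
E
```

```text
t 15.85 pos [ 0.5839 -0.0343  0.0952] w 0.06 ff 0.0 F [-1.1  0.1 -3.3]
shift [-0.0008 -0.0055  0.0411] turn [0.56 0.02 0.02] q [ 0.28  0.04 -0.18 -0.   -1.35 -0.28]
```

View pics/w3.png

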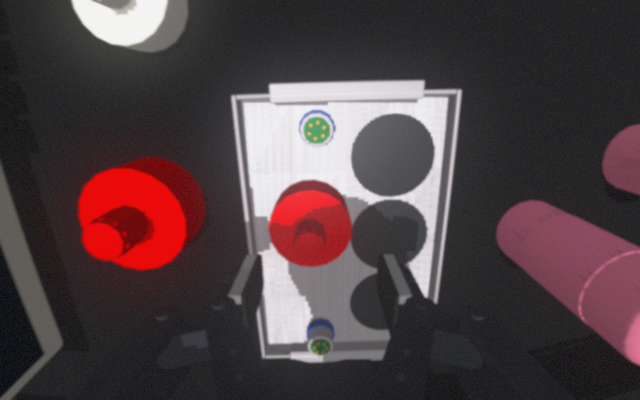

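The cover sits between the open fingers at (310,225) in the wrist view, with its knob at (310,240). I'm descending.

Request:
arm_command(rows=[[[70, 0, 0, 0.015, 0, 0, 0], [70, 0, 0, 0.03, 0, 0, 0], [70, 0, 0, 0.036, 0, 0, 0], [70, 0, 0, 0.036, 0, 0, 0], [70, 0, 0, 0.036, 0, 0, 0]]])

```text
time_s: 16.32
eef_pos: [0.5891, -0.0347, 0.0684]
tcp_rot: [-0.001, 0.707, -0.707, 0.001]
ft_force: [0.2, -0.2, -0.9]
width: 0.0599
finger_force: 0.0
```

```bash
python3 go.py 0.589 -0.0335 0.054
```

```text
t 16.3167 pos [ 0.5891 -0.0347  0.0684] w 0.0599 ff 0.0 F [ 0.2 -0.2 -0.9]
shift [-0.0012  0.0002  0.0144] turn [-0.17 -0.02  0.03] q [ 0.28  0.06 -0.22  0.   -1.29 -0.28]
```

Request:
arm_command(rows=[[[70, -0.001, 0, 0.006, 0, 0, 0], [70, -0.001, 0, 0.011, 0, 0, 0], [70, -0.001, 0, 0.014, 0, 0, 0], [70, -0.001, 0, 0.014, 0, 0, 0]]])

```text
time_s: 16.65
eef_pos: [0.5877, -0.0333, 0.0509]
tcp_rot: [0.001, 0.707, -0.707, -0.0]
ft_force: [-0.5, 0.6, 0.2]
width: 0.0601
finger_force: 0.0
```

Request:
arm_command(rows=[[[50, 0, 0, 0, 0, 0, 0], [30, 0, 0, 0, 0, 0, 0], [0, 0, 0, 0, 0, 0, 0], [0, 0, 0, 0, 0, 0, 0], [0, 0, 0, 0, 0, 0, 0]]])

```text
time_s: 17.07
eef_pos: [0.5885, -0.0333, 0.0524]
tcp_rot: [-0.0, 0.707, -0.707, 0.0]
ft_force: [0.5, 0.1, 2.1]
width: 0.0174
finger_force: 58.9
```

Request:
arm_command(rows=[[[0, 0, 0, 0, 0, 0, 0], [0, 0, 0, 0, 0, 0, 0], [0, 0, 0, 0, 0, 0, 0]]])

```text
time_s: 17.32
eef_pos: [0.5885, -0.0333, 0.0523]
tcp_rot: [-0.0, 0.707, -0.707, 0.0]
ft_force: [-0.9, -0.2, 3.4]
width: 0.018
finger_force: 59.0
```

Request:
arm_command(rows=[[[0, 0, 0, -0.01, 0, 0, 0], [0, 0, 0, -0.03, 0, 0, 0], [0, 0, 0, -0.06, 0, 0, 0], [0, 0, 0, -0.09, 0, 0, 0], [0, 0, 0, -0.12, 0, 0, 0]]])

```text
time_s: 17.73
eef_pos: [0.5876, -0.0334, 0.173]
tcp_rot: [0.001, 0.707, -0.707, -0.0]
ft_force: [1.1, 0.1, -1.0]
width: 0.0176
finger_force: 58.8
```

Request:
arm_command(rows=[[[0, 0, 0, -0.03, 0, 0, 0], [0, -0.012, 0.004, -0.055, 0, 0, 0], [0, -0.035, 0.013, -0.06, 0, 0, 0], [0, -0.06, 0.022, -0.06, 0, 0, 0], [0, -0.085, 0.031, -0.06, 0, 0, 0]]])

```text
time_s: 18.15
eef_pos: [0.5566, 0.0524, 0.2327]
tcp_rot: [0.0, -0.707, 0.707, 0.0]
ft_force: [0.4, 0.6, -0.8]
width: 0.0174
finger_force: 58.8
```

Request:
arm_command(rows=[[[0, -0.027, 0.01, 0, 0, 0, 0], [0, -0.054, 0.02, 0, 0, 0, 0], [0, -0.081, 0.03, 0, 0, 0, 0], [0, -0.108, 0.04, 0, 0, 0, 0], [0, -0.135, 0.05, 0, 0, 0, 0]]])

```text
time_s: 18.57
eef_pos: [0.506, 0.1878, 0.232]
tcp_rot: [0.0, 0.707, -0.707, -0.0]
ft_force: [1.1, -0.4, -0.2]
width: 0.0178
finger_force: 58.8
```

```bash
python3 go.py 0.4585 0.3233 0.22; python3 - <<'E'
from h import *
c=cam('wrist'); f=c['frame']; cv2.imwrite('pics/w4.png',f);P=cloud(c); Z=P[...,2]
for lo,hi in((.126,.142),(.108,.124)):
    m=((Z>lo)&(Z<hi)&(P[...,1]>.2)).astype(np.uint8)
    k,l,st,ce=cv2.connectedComponentsWithStats(m)
    for i in range(1,k):
        q=P[l==i]; cc,r=cv2.minEnclosingCircle(q[:,:2].astype(np.float32))
        if st[i,4]>40: print((lo,hi),ce[i].round(),st[i],np.round(cc,4),round(r,4),np.median(q[:,2]).round(4))
E
```

```text
t 18.5667 pos [0.506  0.1878 0.232 ] w 0.0178 ff 58.8 F [ 1.1 -0.4 -0.2]
shift [-0.1356  0.0474  0.012 ] turn [ 0.03 -0.    0.06] q [ 0.73 -0.12 -0.1  -0.   -1.6  -0.73]
(0.126, 0.142) [ 22. 342.] [   0  226   67  174 5881] [0.835  0.3117] 0.1143 0.136
(0.108, 0.124) [ 39. 298.] [   1  214   76  181 2888] [0.7954 0.3091] 0.1092 0.1166
(0.108, 0.124) [392. 288.] [370 275  42  30 823] [0.4374 0.2768] 0.0222 0.1127
(0.108, 0.124) [327. 331.] [ 305  301   42   63 1726] [0.5007 0.3282] 0.0431 0.1129
```

View pics/w4.png

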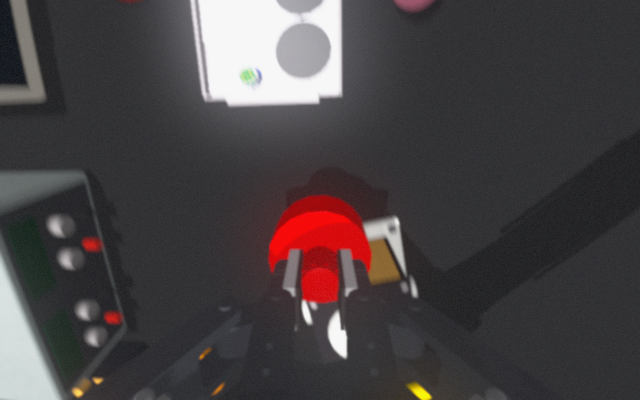

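The wrist view shows the cover held straight in the fingers at (320,255), hiding the lens. I'll refine the lens axis from the bright flange ring in the first top picture.

```bash
python3 - <<'E'
from h import *
c=cam('top'); f=cv2.imread('pics/top0.png')
g=f.min(2); m=np.zeros_like(g); m[190:250,140:192]=(g[190:250,140:192]>150)
k,l,st,ce=cv2.connectedComponentsWithStats(m)
i=1+np.argmax(st[1:,4]); print(st[i]); cn=max(cv2.findContours((l==i).astype(np.uint8),0,1)[0],key=cv2.contourArea)[:,0]
w=onz(c,cn,.117)[:,:2]; cc,r=cv2.minEnclosingCircle(w.astype(np.float32)); print(cc,r); 
A=np.c_[2*w,np.ones(len(w))]; s=np.linalg.lstsq(A,(w**2).sum(1),rcond=None)[0]; print(s[:2])
E
```

```text
[151 202  35  35 691]
(0.4594997465610504, 0.3239312767982483) 0.03818698599934578
[0.45920168 0.32365454]
```

Request:
arm_command(rows=[[[0, -0.025, 0.009, 0, 0, 0, 0], [0, -0.05, 0.018, 0, 0, 0, 0], [0, -0.075, 0.027, 0, 0, 0, 0], [0, -0.1, 0.036, 0, 0, 0, 0], [0, -0.12, 0.043, 0, 0, 0, 0]]])

```text
time_s: 19.08
eef_pos: [0.4631, 0.3077, 0.2318]
tcp_rot: [0.0, 0.708, -0.707, -0.0]
ft_force: [0.9, -0.4, -0.6]
width: 0.0177
finger_force: 58.8
```

Request:
arm_command(rows=[[[0, -0.01, 0.003, 0, 0, 0, 0], [0, -0.015, 0.003, 0, 0, 0, 0], [0, -0.015, 0.003, 0, 0, 0, 0], [0, -0.015, 0.003, 0, 0, 0, 0]]])

```text
time_s: 19.42
eef_pos: [0.4612, 0.321, 0.2318]
tcp_rot: [0.0, 0.707, -0.707, 0.0]
ft_force: [0.8, 0.6, 0.2]
width: 0.0178
finger_force: 58.8
```

```bash
python3 go.py 0.459 0.3233 0.17
```

```text
t 19.4167 pos [0.4612 0.321  0.2318] w 0.0178 ff 58.8 F [0.8 0.6 0.2]
shift [-0.0024  0.0022  0.0617] turn [ 0.01 -0.04  0.03] q [ 0.97 -0.06 -0.04  0.   -1.59 -0.96]
```

Request:
arm_command(rows=[[[0, -0.002, 0.0015, 0.01, 0, 0, 0], [0, -0.002, 0.0015, 0.025, 0, 0, 0], [0, -0.002, 0.0015, 0.04, 0, 0, 0], [0, -0.002, 0.0015, 0.052, 0, 0, 0], [0, -0.002, 0.0015, 0.06, 0, 0, 0]]])

```text
time_s: 19.83
eef_pos: [0.4591, 0.3226, 0.1696]
tcp_rot: [-0.001, -0.707, 0.707, 0.0]
ft_force: [0.2, -0.2, -0.9]
width: 0.0177
finger_force: 58.8
```

Request:
arm_command(rows=[[[0, 0, 0, 0.0015, 0, 0, 0], [0, 0, 0, 0.003, 0, 0, 0], [0, 0, 0, 0.004, 0, 0, 0], [0, 0, 0, 0.004, 0, 0, 0]]])

```text
time_s: 20.17
eef_pos: [0.4596, 0.3238, 0.1684]
tcp_rot: [-0.001, 0.707, -0.707, 0.0]
ft_force: [0.2, -0.2, -1.2]
width: 0.0177
finger_force: 58.8
```

```bash
python3 go.py 0.4595 0.3235 0.1663
```

```text
t 20.1667 pos [0.4596 0.3238 0.1684] w 0.0177 ff 58.8 F [ 0.2 -0.2 -1.2]
shift [0.0003 0.0001 0.0021] turn [-0.04  0.04  0.05] q [ 0.97 -0.06 -0.15  0.   -1.48 -0.97]
```

Request:
arm_command(rows=[[[0, 0, 0, 0.001, 0, 0, 0], [0, 0, 0, 0.002, 0, 0, 0], [0, 0, 0, 0.003, 0, 0, 0], [0, 0, 0, 0.003, 0, 0, 0]]])

```text
time_s: 20.5
eef_pos: [0.4596, 0.3239, 0.1663]
tcp_rot: [-0.001, 0.708, -0.707, 0.0]
ft_force: [-2.7, -0.6, 4.6]
width: 0.0176
finger_force: 59.3
```

It touched the flange at the expected height. Release and back off.

Request:
arm_command(rows=[[[35, 0, 0, 0, 0, 0, 0], [70, 0, 0, 0, 0, 0, 0], [70, 0, 0, 0, 0, 0, 0], [70, 0, 0, -0.02, 0, 0, 0], [70, 0, 0, -0.05, 0, 0, 0]]])

```text
time_s: 20.92
eef_pos: [0.4582, 0.3227, 0.2116]
tcp_rot: [0.003, 0.707, -0.707, -0.0]
ft_force: [0.0, 0.5, -0.7]
width: 0.0599
finger_force: 0.0
```

Request:
arm_command(rows=[[[75, 0.03, 0, -0.02, 0, 0, 0], [75, 0.07, 0, -0.03, 0, 0, 0], [75, 0.11, 0, -0.03, 0, 0, 0], [75, 0.15, 0, -0.03, 0, 0, 0], [75, 0.19, 0, -0.03, 0, 0, 0]]])

```text
time_s: 21.33
eef_pos: [0.4592, 0.1321, 0.245]
tcp_rot: [-0.0, 0.708, -0.706, 0.0]
ft_force: [1.9, -0.4, -0.3]
width: 0.0644
finger_force: 0.0
```

Request:
arm_command(rows=[[[75, 0.04, 0, 0, 0, 0, 0], [75, 0.08, 0, 0, 0, 0, 0], [75, 0.12, 0, 0, 0, 0, 0], [75, 0.16, 0, 0, 0, 0, 0], [75, 0.19, 0, 0, 0, 0, 0]]])

```text
time_s: 21.75
eef_pos: [0.4592, -0.059, 0.2451]
tcp_rot: [-0.0, 0.707, -0.707, 0.0]
ft_force: [1.0, 1.2, 0.2]
width: 0.0642
finger_force: 0.0
```

```bash
python3 go.py 0.4336 -0.2953 0.153; python3 - <<'E'
from h import *
c=cam('top'); f=c['frame']; P=cloud(c); Z=P[...,2]; cv2.imwrite('pics/top5.png',cv2.resize(f[180:270,120:240],None,fx=5,fy=5,interpolation=cv2.INTER_CUBIC))
for lo,hi in((.162,.18),(.138,.155)):
    m=((Z>lo)&(Z<hi)).astype(np.uint8); m[:,200:]=0; m[:180]=0; m[270:]=0; m[:,:130]=0
    k,l,st,ce=cv2.connectedComponentsWithStats(m)
    for i in range(1,k):
        q=P[l==i]; cc,r=cv2.minEnclosingCircle(q[:,:2].astype(np.float32))
        if st[i,4]>20: print((lo,hi),ce[i].round(),st[i,4],np.round(cc,4),round(r,4),np.median(q[:,2]).round(4))
m=((Z>.15)&(Z<.172)).astype(np.uint8); m[:,:420]=0;m[:,520:]=0;m[:120]=0
k,l,st,ce=cv2.connectedComponentsWithStats(m)
for i in range(1,k):
    if st[i,4]>30: print(ce[i].round(),st[i,4],cv2.minEnclosingCircle(P[l==i][:,:2].astype(np.float32)))
E
```

```text
t 21.75 pos [ 0.4592 -0.059   0.2451] w 0.0642 ff 0.0 F [1.  1.2 0.2]
shift [0.2363 0.0257 0.0922] turn [-0.05 -0.01  0.  ] q [ 0.31 -0.33 -0.25  0.   -1.65 -0.31]
(0.138, 0.155) [161. 210.] 174 [0.4669 0.3263] 0.0275 0.1482
[469. 152.] 194 ((0.5939038395881653, -0.3162444531917572), 0.016167648136615753)
[463. 190.] 222 ((0.5125792622566223, -0.30038782954216003), 0.017030440270900726)
[461. 230.] 221 ((0.43134987354278564, -0.29127800464630127), 0.016938066110014915)
```

View pics/top5.png

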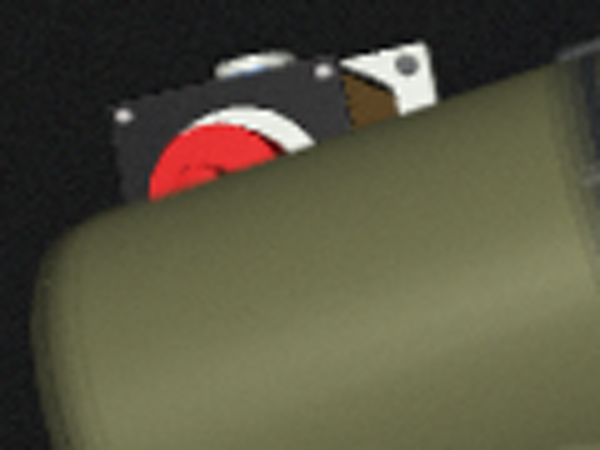

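The cover's top is at z 0.148, seated on the flange, though the arm partly hides it. All three bottles are in place on the mat. Next I return the white bottle.

Request:
arm_command(rows=[[[75, 0.04, 0.004, 0, 0, 0, 0], [75, 0.08, 0.009, 0.005, 0, 0, 0], [75, 0.12, 0.013, 0.01, 0, 0, 0], [75, 0.16, 0.018, 0.015, 0, 0, 0], [75, 0.2, 0.022, 0.015, 0, 0, 0]]])

```text
time_s: 22.22
eef_pos: [0.437, -0.258, 0.2288]
tcp_rot: [0.0, 0.708, -0.707, -0.0]
ft_force: [2.1, -0.1, 0.1]
width: 0.0641
finger_force: 0.0
```

Request:
arm_command(rows=[[[75, 0.025, 0.003, 0, 0, 0, 0], [75, 0.036, 0.004, 0, 0, 0, 0], [75, 0.036, 0.004, 0.02, 0, 0, 0], [75, 0.036, 0.004, 0.035, 0, 0, 0], [75, 0.036, 0.004, 0.035, 0, 0, 0]]])

```text
time_s: 22.63
eef_pos: [0.4329, -0.2915, 0.1911]
tcp_rot: [0.001, 0.707, -0.707, -0.003]
ft_force: [-0.2, 1.0, -2.1]
width: 0.0644
finger_force: 0.0
```

```bash
python3 go.py 0.4333 -0.2953 0.150; python3 - <<'E'
from h import *
c=cam('top'); f=c['frame']; P=cloud(c); Z=P[...,2]; cv2.imwrite('pics/top6.png',cv2.resize(f[180:270,120:240],None,fx=5,fy=5,interpolation=cv2.INTER_CUBIC))
for lo,hi in((.162,.18),(.138,.155)):
    m=((Z>lo)&(Z<hi)).astype(np.uint8); m[:,200:]=0; m[:180]=0; m[270:]=0; m[:,:130]=0
    k,l,st,ce=cv2.connectedComponentsWithStats(m)
    for i in range(1,k):
        q=P[l==i]; cc,r=cv2.minEnclosingCircle(q[:,:2].astype(np.float32))
        if st[i,4]>20: print((lo,hi),ce[i].round(),st[i,4],np.round(cc,4),round(r,4),np.median(q[:,2]).round(4))
E
```

```text
t 22.6333 pos [ 0.4329 -0.2915  0.1911] w 0.0644 ff 0.0 F [-0.2  1.  -2.1]
shift [ 0.0039 -0.0006  0.0411] turn [0.27 0.16 0.03] q [-0.21 -0.16 -0.21 -0.   -1.53  0.21]
(0.162, 0.18) [160. 218.] 83 [0.4579 0.3243] 0.0105 0.1715
(0.138, 0.155) [164. 218.] 524 [0.458  0.3241] 0.03 0.1482
```

The cover is centred on the lens within about 1 mm and seated. Now I grip the white bottle.

Request:
arm_command(rows=[[[75, 0.003, 0, 0.015, 0, 0, 0], [75, 0.003, 0, 0.03, 0, 0, 0], [75, 0.003, 0, 0.04, 0, 0, 0], [75, 0.003, 0, 0.04, 0, 0, 0], [50, 0.003, 0, 0.04, 0, 0, 0]]])

```text
time_s: 23.1
eef_pos: [0.4341, -0.2953, 0.1555]
tcp_rot: [0.0, 0.708, -0.707, 0.0]
ft_force: [0.2, -0.2, 0.5]
width: 0.053
finger_force: 0.0
```

Request:
arm_command(rows=[[[30, 0, 0, 0, 0, 0, 0], [0, 0, 0, 0, 0, 0, 0], [0, 0, 0, 0, 0, 0, 0], [0, 0, 0, 0, 0, 0, 0], [0, 0, 0, 0, 0, 0, 0]]])

```text
time_s: 23.52
eef_pos: [0.4344, -0.2959, 0.1566]
tcp_rot: [-0.0, 0.707, -0.707, 0.001]
ft_force: [-0.9, 1.0, 6.0]
width: 0.0301
finger_force: 59.7
```

```bash
python3 go.py 0.5256 0.0467 0.151
```

```text
t 23.5167 pos [ 0.4344 -0.2959  0.1566] w 0.0301 ff 59.7 F [-0.9  1.   6. ]
shift [-0.3425 -0.0915  0.0052] turn [-0.12 -0.09  0.05] q [-0.21 -0.15 -0.26  0.   -1.46  0.21]
```

Request:
arm_command(rows=[[[0, 0, 0, -0.01, 0, 0, 0], [0, 0, 0, -0.025, 0, 0, 0], [0, 0, 0, -0.04, 0, 0, 0], [0, 0, 0, -0.052, 0, 0, 0], [0, -0.006, -0.002, -0.06, 0, 0, 0]]])

```text
time_s: 23.93
eef_pos: [0.436, -0.2898, 0.2163]
tcp_rot: [0.0, -0.707, 0.707, -0.0]
ft_force: [-0.1, 0.8, -2.2]
width: 0.03
finger_force: 59.7
```

Request:
arm_command(rows=[[[0, -0.015, -0.004, 0, 0, 0, 0], [0, -0.035, -0.009, 0, 0, 0, 0], [0, -0.059, -0.016, 0, 0, 0, 0], [0, -0.083, -0.022, 0, 0, 0, 0], [0, -0.107, -0.029, 0, 0, 0, 0]]])

```text
time_s: 24.35
eef_pos: [0.4648, -0.1808, 0.2146]
tcp_rot: [0.0, 0.707, -0.707, -0.0]
ft_force: [1.5, -0.5, -2.1]
width: 0.03
finger_force: 59.6
```

Request:
arm_command(rows=[[[0, -0.024, -0.006, 0, 0, 0, 0], [0, -0.048, -0.013, 0, 0, 0, 0], [0, -0.072, -0.019, 0, 0, 0, 0], [0, -0.096, -0.026, 0, 0, 0, 0], [0, -0.12, -0.032, 0, 0, 0, 0]]])

```text
time_s: 24.77
eef_pos: [0.4967, -0.0605, 0.2146]
tcp_rot: [0.0, 0.708, -0.707, -0.0]
ft_force: [0.6, -0.6, -2.4]
width: 0.0302
finger_force: 59.6
```

Request:
arm_command(rows=[[[0, -0.024, -0.006, 0, 0, 0, 0], [0, -0.048, -0.013, 0, 0, 0, 0], [0, -0.072, -0.019, 0, 0, 0, 0], [0, -0.092, -0.024, 0, 0, 0, 0], [0, -0.109, -0.028, 0, 0, 0, 0]]])

```text
time_s: 25.18
eef_pos: [0.5245, 0.0487, 0.2143]
tcp_rot: [0.0, 0.708, -0.706, -0.001]
ft_force: [0.7, -0.4, -1.9]
width: 0.0304
finger_force: 59.6
```

Request:
arm_command(rows=[[[0, 0, 0, 0.01, 0, 0, 0], [0, 0, 0, 0.025, 0, 0, 0], [0, 0, 0, 0.04, 0, 0, 0], [0, 0, 0, 0.048, 0, 0, 0], [0, 0, 0, 0.048, 0, 0, 0]]])

```text
time_s: 25.6
eef_pos: [0.5233, 0.0465, 0.1641]
tcp_rot: [0.002, 0.707, -0.707, -0.001]
ft_force: [0.2, -0.2, -2.4]
width: 0.0302
finger_force: 59.7
```

```bash
python3 go.py 0.5256 0.0461 0.1565
```

```text
t 25.6 pos [0.5233 0.0465 0.1641] w 0.0302 ff 59.7 F [ 0.2 -0.2 -2.4]
shift [ 0.0004 -0.0023  0.0075] turn [ 0.26 -0.06  0.05] q [ 0.47 -0.15 -0.25 -0.   -1.48 -0.47]
```

Request:
arm_command(rows=[[[0, 0, -0.001, 0.003, 0, 0, 0], [0, 0, -0.001, 0.005, 0, 0, 0], [0, 0, -0.001, 0.006, 0, 0, 0], [0, 0, -0.001, 0.007, 0, 0, 0], [0, 0, -0.001, 0.007, 0, 0, 0]]])

```text
time_s: 26.02
eef_pos: [0.5257, 0.0467, 0.1601]
tcp_rot: [-0.0, 0.707, -0.707, 0.0]
ft_force: [-0.5, 0.8, -1.6]
width: 0.0301
finger_force: 59.7
```

Request:
arm_command(rows=[[[0, 0, 0, 0.001, 0, 0, 0], [0, 0, 0, 0.002, 0, 0, 0], [0, 0, 0, 0.003, 0, 0, 0], [0, 0, 0, 0.004, 0, 0, 0], [0, 0, 0, 0.004, 0, 0, 0]]])

```text
time_s: 26.43
eef_pos: [0.5259, 0.0466, 0.1567]
tcp_rot: [-0.0, 0.707, -0.707, 0.0]
ft_force: [-1.1, 0.3, 2.4]
width: 0.0302
finger_force: 60.2
```

Request:
arm_command(rows=[[[45, 0, 0, 0, 0, 0, 0], [70, 0, 0, 0, 0, 0, 0], [75, 0, 0, 0, 0, 0, 0], [75, 0, 0, -0.02, 0, 0, 0], [75, 0, 0, -0.055, 0, 0, 0]]])

```text
time_s: 26.85
eef_pos: [0.5238, 0.0465, 0.207]
tcp_rot: [0.003, 0.707, -0.707, -0.002]
ft_force: [1.2, 0.4, 0.1]
width: 0.0637
finger_force: 0.0
```

Request:
arm_command(rows=[[[75, 0.03, 0.001, -0.02, 0, 0, 0], [75, 0.07, 0.002, -0.022, 0, 0, 0], [75, 0.11, 0.003, -0.022, 0, 0, 0], [75, 0.15, 0.005, -0.022, 0, 0, 0], [75, 0.19, 0.006, -0.022, 0, 0, 0]]])

```text
time_s: 27.27
eef_pos: [0.5195, -0.145, 0.2332]
tcp_rot: [-0.0, 0.708, -0.707, 0.0]
ft_force: [1.3, -0.3, 0.3]
width: 0.0641
finger_force: 0.0
```

Request:
arm_command(rows=[[[75, 0.04, 0.001, 0, 0, 0, 0], [75, 0.08, 0.002, 0, 0, 0, 0], [75, 0.12, 0.004, 0, 0, 0, 0], [75, 0.15, 0.005, 0, 0, 0, 0], [75, 0.16, 0.005, 0, 0, 0, 0]]])

```text
time_s: 27.68
eef_pos: [0.514, -0.3071, 0.2321]
tcp_rot: [-0.001, -0.706, 0.708, 0.0]
ft_force: [0.0, 0.2, 0.1]
width: 0.0643
finger_force: 0.0
```

Request:
arm_command(rows=[[[75, 0, 0, 0.02, 0, 0, 0], [75, 0, 0, 0.04, 0, 0, 0], [75, 0, 0, 0.04, 0, 0, 0], [75, 0, 0, 0.04, 0, 0, 0]]])

```text
time_s: 28.02
eef_pos: [0.5145, -0.3031, 0.192]
tcp_rot: [0.001, 0.708, -0.707, -0.001]
ft_force: [0.8, 0.2, 1.2]
width: 0.0638
finger_force: 0.0
```

```bash
python3 go.py 0.5147 -0.3035 0.152
```

```text
t 28.0167 pos [ 0.5145 -0.3031  0.192 ] w 0.0638 ff 0.0 F [0.8 0.2 1.2]
shift [ 0.0005 -0.0003  0.04  ] turn [0.14 0.02 0.07] q [-0.2   0.04 -0.02  0.   -1.52  0.2 ]
```

Request:
arm_command(rows=[[[75, 0, 0, 0.015, 0, 0, 0], [75, 0, 0, 0.03, 0, 0, 0], [75, 0, 0, 0.038, 0, 0, 0], [75, 0, 0, 0.038, 0, 0, 0], [50, 0, 0, 0.038, 0, 0, 0]]])

```text
time_s: 28.43
eef_pos: [0.5153, -0.3033, 0.1559]
tcp_rot: [0.0, 0.708, -0.707, 0.0]
ft_force: [-1.1, 0.3, 0.7]
width: 0.0533
finger_force: 0.0
```

Request:
arm_command(rows=[[[30, 0, 0, 0, 0, 0, 0], [0, 0, 0, 0, 0, 0, 0], [0, 0, 0, 0, 0, 0, 0], [0, 0, 0, 0, 0, 0, 0], [0, 0, 0, 0, 0, 0, 0]]])

```text
time_s: 28.85
eef_pos: [0.5154, -0.3038, 0.1567]
tcp_rot: [-0.0, 0.707, -0.707, 0.001]
ft_force: [-1.5, 0.3, 5.3]
width: 0.0298
finger_force: 59.6
```

```bash
python3 go.py 0.5296 -0.0174 0.152
```

```text
t 28.85 pos [ 0.5154 -0.3038  0.1567] w 0.0298 ff 59.6 F [-1.5  0.3  5.3]
shift [-0.2864 -0.0145  0.0043] turn [-0.12 -0.09  0.06] q [-0.2   0.04 -0.08  0.   -1.45  0.2 ]
```

Request:
arm_command(rows=[[[0, 0, 0, -0.01, 0, 0, 0], [0, 0, 0, -0.025, 0, 0, 0], [0, 0, 0, -0.04, 0, 0, 0], [0, 0, 0, -0.052, 0, 0, 0], [0, -0.006, 0, -0.06, 0, 0, 0]]])

```text
time_s: 29.27
eef_pos: [0.515, -0.2978, 0.216]
tcp_rot: [-0.0, 0.707, -0.707, 0.0]
ft_force: [0.6, -0.4, -3.7]
width: 0.03
finger_force: 59.9
```

Request:
arm_command(rows=[[[0, -0.015, -0.001, 0, 0, 0, 0], [0, -0.035, -0.002, 0, 0, 0, 0], [0, -0.059, -0.003, 0, 0, 0, 0], [0, -0.083, -0.004, 0, 0, 0, 0], [0, -0.107, -0.005, 0, 0, 0, 0]]])

```text
time_s: 29.68
eef_pos: [0.5195, -0.1888, 0.2143]
tcp_rot: [0.0, 0.707, -0.707, -0.001]
ft_force: [0.1, 0.6, -3.3]
width: 0.0299
finger_force: 59.9
```

Request:
arm_command(rows=[[[0, -0.024, -0.001, 0, 0, 0, 0], [0, -0.048, -0.002, 0, 0, 0, 0], [0, -0.072, -0.004, 0, 0, 0, 0], [0, -0.096, -0.005, 0, 0, 0, 0], [0, -0.12, -0.007, 0, 0, 0, 0]]])

```text
time_s: 30.1
eef_pos: [0.5262, -0.0686, 0.2145]
tcp_rot: [0.0, 0.707, -0.707, -0.0]
ft_force: [0.5, 0.5, -3.0]
width: 0.03
finger_force: 59.9
```

Request:
arm_command(rows=[[[0, -0.02, -0.001, 0, 0, 0, 0], [0, -0.037, -0.002, 0, 0, 0, 0], [0, -0.049, -0.002, 0, 0, 0, 0], [0, -0.052, -0.0025, 0, 0, 0, 0], [0, -0.052, -0.0025, 0, 0, 0, 0]]])

```text
time_s: 30.52
eef_pos: [0.529, -0.0175, 0.2146]
tcp_rot: [0.0, 0.708, -0.706, -0.0]
ft_force: [-0.6, -0.2, -2.5]
width: 0.0302
finger_force: 59.9
```

Request:
arm_command(rows=[[[0, 0, 0, 0.01, 0, 0, 0], [0, 0, 0, 0.025, 0, 0, 0], [0, 0, 0, 0.04, 0, 0, 0], [0, 0, 0, 0.05, 0, 0, 0], [0, 0, 0, 0.05, 0, 0, 0]]])

```text
time_s: 30.93
eef_pos: [0.5277, -0.0191, 0.1613]
tcp_rot: [-0.002, -0.707, 0.707, 0.002]
ft_force: [-0.1, 0.1, -4.2]
width: 0.0298
finger_force: 59.8
```

```bash
python3 go.py 0.5296 -0.0177 0.1567
```

```text
t 30.9333 pos [ 0.5277 -0.0191  0.1613] w 0.0298 ff 59.8 F [-0.1  0.1 -4.2]
shift [-0.0014 -0.0019  0.0046] turn [ 0.29 -0.04 -0.02] q [ 0.34 -0.14 -0.24 -0.   -1.48 -0.34]
```

Request:
arm_command(rows=[[[0, -0.001, 0, 0.002, 0, 0, 0], [0, -0.001, 0, 0.004, 0, 0, 0], [0, -0.001, 0, 0.005, 0, 0, 0], [0, -0.001, 0, 0.006, 0, 0, 0], [0, -0.001, 0, 0.006, 0, 0, 0]]])

```text
time_s: 31.35
eef_pos: [0.5293, -0.0173, 0.1591]
tcp_rot: [-0.0, 0.707, -0.707, 0.0]
ft_force: [0.1, 0.1, -2.6]
width: 0.03
finger_force: 59.9
```

Request:
arm_command(rows=[[[0, 0, 0, 0.001, 0, 0, 0], [0, 0, 0, 0.002, 0, 0, 0], [0, 0, 0, 0.003, 0, 0, 0], [0, 0, 0, 0.003, 0, 0, 0]]])

```text
time_s: 31.68
eef_pos: [0.5295, -0.0174, 0.1568]
tcp_rot: [-0.0, 0.707, -0.707, 0.001]
ft_force: [-1.5, 0.1, 2.1]
width: 0.0304
finger_force: 60.5
```

Request:
arm_command(rows=[[[45, 0, 0, 0, 0, 0, 0], [70, 0, 0, 0, 0, 0, 0], [75, 0, 0, 0, 0, 0, 0], [75, 0, 0, -0.02, 0, 0, 0], [75, 0, 0, -0.055, 0, 0, 0]]])

```text
time_s: 32.1
eef_pos: [0.5275, -0.0173, 0.2072]
tcp_rot: [0.003, 0.707, -0.707, -0.002]
ft_force: [0.2, 0.8, 0.0]
width: 0.0642
finger_force: 0.0
```

Request:
arm_command(rows=[[[75, 0.03, -0.006, -0.02, 0, 0, 0], [75, 0.07, -0.015, -0.022, 0, 0, 0], [75, 0.11, -0.024, -0.022, 0, 0, 0], [75, 0.15, -0.033, -0.022, 0, 0, 0], [75, 0.19, -0.042, -0.022, 0, 0, 0]]])

```text
time_s: 32.52
eef_pos: [0.5717, -0.2091, 0.2332]
tcp_rot: [-0.0, 0.708, -0.707, 0.0]
ft_force: [1.0, 1.0, 0.4]
width: 0.0643
finger_force: 0.0
```

Request:
arm_command(rows=[[[75, 0.04, -0.009, 0, 0, 0, 0], [75, 0.08, -0.018, 0, 0, 0, 0], [75, 0.107, -0.024, 0, 0, 0, 0], [75, 0.107, -0.024, 0.02, 0, 0, 0], [75, 0.107, -0.024, 0.035, 0, 0, 0]]])

```text
time_s: 32.93
eef_pos: [0.5955, -0.3164, 0.1965]
tcp_rot: [-0.0, -0.706, 0.708, 0.0]
ft_force: [1.2, 0.5, -0.4]
width: 0.0642
finger_force: 0.0
```

Request:
arm_command(rows=[[[75, 0, 0, 0, 0, 0, 0], [75, 0, 0, 0, 0, 0, 0]]])

```text
time_s: 33.1
eef_pos: [0.5951, -0.3143, 0.197]
tcp_rot: [0.001, 0.707, -0.707, -0.001]
ft_force: [-0.2, 0.1, 1.0]
width: 0.0636
finger_force: 0.0
```

```bash
python3 go.py 0.5957 -0.3145 0.1545
```

```text
t 33.1 pos [ 0.5951 -0.3143  0.197 ] w 0.0636 ff 0.0 F [-0.2  0.1  1. ]
shift [ 0.0002 -0.0007  0.0425] turn [0.12 0.   0.05] q [-0.19  0.23  0.21  0.   -1.55  0.19]
```

Request:
arm_command(rows=[[[75, 0, 0, 0.015, 0, 0, 0], [75, 0, 0, 0.03, 0, 0, 0], [75, 0, 0, 0.042, 0, 0, 0], [75, 0, 0, 0.042, 0, 0, 0], [50, 0, 0, 0.042, 0, 0, 0]]])

```text
time_s: 33.52
eef_pos: [0.5955, -0.3141, 0.1563]
tcp_rot: [0.0, 0.708, -0.707, 0.0]
ft_force: [-0.1, -0.7, 0.1]
width: 0.0535
finger_force: 0.0
```

Request:
arm_command(rows=[[[30, 0, 0, 0, 0, 0, 0], [0, 0, 0, 0, 0, 0, 0], [0, 0, 0, 0, 0, 0, 0], [0, 0, 0, 0, 0, 0, 0], [0, 0, 0, 0, 0, 0, 0]]])

```text
time_s: 33.93
eef_pos: [0.596, -0.3147, 0.1579]
tcp_rot: [-0.0, 0.707, -0.707, 0.001]
ft_force: [-1.0, 0.4, 4.9]
width: 0.0297
finger_force: 60.1
```

```bash
python3 go.py 0.5298 -0.0774 0.1545
```

```text
t 33.9333 pos [ 0.596  -0.3147  0.1579] w 0.0297 ff 60.1 F [-1.   0.4  4.9]
shift [-0.2374  0.066   0.0028] turn [-0.15 -0.09  0.06] q [-0.19  0.24  0.14  0.   -1.47  0.19]
```

Request:
arm_command(rows=[[[0, 0, 0, -0.01, 0, 0, 0], [0, 0, 0, -0.025, 0, 0, 0], [0, 0, 0, -0.04, 0, 0, 0], [0, 0, 0, -0.052, 0, 0, 0], [0, -0.006, 0.002, -0.06, 0, 0, 0]]])

```text
time_s: 34.35
eef_pos: [0.5936, -0.3088, 0.2169]
tcp_rot: [-0.0, 0.707, -0.707, 0.0]
ft_force: [0.2, 0.4, -2.4]
width: 0.03
finger_force: 59.6
```

Request:
arm_command(rows=[[[0, -0.015, 0.004, 0, 0, 0, 0], [0, -0.035, 0.01, 0, 0, 0, 0], [0, -0.057, 0.016, 0, 0, 0, 0], [0, -0.079, 0.022, 0, 0, 0, 0], [0, -0.101, 0.028, 0, 0, 0, 0]]])

```text
time_s: 34.77
eef_pos: [0.5646, -0.2058, 0.2153]
tcp_rot: [0.0, 0.707, -0.707, -0.001]
ft_force: [0.4, 0.2, -1.8]
width: 0.0297
finger_force: 59.7
```

Request:
arm_command(rows=[[[0, -0.022, 0.006, 0, 0, 0, 0], [0, -0.044, 0.012, 0, 0, 0, 0], [0, -0.066, 0.018, 0, 0, 0, 0], [0, -0.088, 0.024, 0, 0, 0, 0], [0, -0.104, 0.029, 0, 0, 0, 0]]])

```text
time_s: 35.18
eef_pos: [0.5354, -0.1013, 0.2156]
tcp_rot: [-0.0, 0.708, -0.706, -0.001]
ft_force: [0.0, -0.7, -3.2]
width: 0.0301
finger_force: 59.7
```

Request:
arm_command(rows=[[[0, -0.012, 0.003, 0, 0, 0, 0], [0, -0.022, 0.006, 0, 0, 0, 0], [0, -0.026, 0.007, 0, 0, 0, 0], [0, -0.026, 0.007, 0.01, 0, 0, 0], [0, -0.026, 0.007, 0.025, 0, 0, 0]]])

```text
time_s: 35.6
eef_pos: [0.5301, -0.0775, 0.1916]
tcp_rot: [-0.001, 0.707, -0.707, 0.001]
ft_force: [0.1, 0.1, -2.8]
width: 0.0301
finger_force: 59.8
```

Request:
arm_command(rows=[[[0, 0, 0, 0.012, 0, 0, 0], [0, 0, 0, 0.02, 0, 0, 0], [0, 0, 0, 0.025, 0, 0, 0], [0, 0, 0, 0.025, 0, 0, 0]]])

```text
time_s: 35.93
eef_pos: [0.5287, -0.0778, 0.164]
tcp_rot: [0.001, 0.707, -0.707, -0.001]
ft_force: [0.4, -0.3, -2.6]
width: 0.03
finger_force: 59.7
```

```bash
python3 go.py 0.5299 -0.0776 0.1579
```

```text
t 35.9333 pos [ 0.5287 -0.0778  0.164 ] w 0.03 ff 59.7 F [ 0.4 -0.3 -2.6]
shift [-0.0002 -0.0013  0.0061] turn [ 0.16 -0.03  0.01] q [ 0.23 -0.13 -0.23 -0.   -1.48 -0.23]
```

Request:
arm_command(rows=[[[0, 0, 0, 0.002, 0, 0, 0], [0, 0, 0, 0.004, 0, 0, 0], [0, 0, 0, 0.005, 0, 0, 0], [0, 0, 0, 0.006, 0, 0, 0], [0, 0, 0, 0.006, 0, 0, 0]]])

```text
time_s: 36.35
eef_pos: [0.5293, -0.0773, 0.1599]
tcp_rot: [-0.0, 0.707, -0.707, 0.0]
ft_force: [0.5, 0.8, -2.9]
width: 0.0306
finger_force: 59.7
```

Request:
arm_command(rows=[[[0, 0, 0, 0.001, 0, 0, 0], [0, 0, 0, 0.002, 0, 0, 0], [0, 0, 0, 0.0025, 0, 0, 0], [0, 0, 0, 0.0025, 0, 0, 0]]])

```text
time_s: 36.68
eef_pos: [0.5294, -0.0774, 0.158]
tcp_rot: [-0.0, 0.707, -0.707, 0.0]
ft_force: [-1.2, 0.5, 0.8]
width: 0.0295
finger_force: 60.0
```

Request:
arm_command(rows=[[[45, 0, 0, 0, 0, 0, 0], [70, 0, 0, 0, 0, 0, 0], [75, 0, 0, 0, 0, 0, 0], [75, 0, 0, -0.02, 0, 0, 0], [75, 0, 0, -0.055, 0, 0, 0]]])

```text
time_s: 37.1
eef_pos: [0.5275, -0.0771, 0.2086]
tcp_rot: [0.003, 0.707, -0.707, -0.003]
ft_force: [1.7, 1.0, 0.2]
width: 0.0643
finger_force: 0.0
```

Request:
arm_command(rows=[[[75, 0.03, 0, -0.025, 0, 0, 0], [75, 0.07, 0, -0.04, 0, 0, 0], [75, 0.11, 0, -0.04, 0, 0, 0], [75, 0.15, 0, -0.04, 0, 0, 0], [75, 0.19, 0, -0.04, 0, 0, 0]]])

```text
time_s: 37.52
eef_pos: [0.5294, -0.2691, 0.253]
tcp_rot: [-0.0, 0.708, -0.707, 0.001]
ft_force: [0.7, 0.3, 0.5]
width: 0.064
finger_force: 0.0
```

Request:
arm_command(rows=[[[75, 0.03, 0, 0, 0, 0, 0], [75, 0.06, 0, 0, 0, 0, 0], [75, 0.08, 0, 0, 0, 0, 0], [75, 0.08, 0, 0, 0, 0, 0], [75, 0.08, 0, 0, 0, 0, 0]]])

```text
time_s: 37.93
eef_pos: [0.5292, -0.3483, 0.2516]
tcp_rot: [-0.0, -0.707, 0.707, 0.0]
ft_force: [0.5, -0.0, -1.0]
width: 0.0644
finger_force: 0.0
```

```bash
python3 go.py 0.5299 -0.0776 0.1579;  python3 - <<'E'
from h import *
c=cam('top'); f=c['frame']; P=cloud(c); Z=P[...,2]; cv2.imwrite('pics/top7.png',f)
for lo,hi in((.162,.18),(.138,.155),(.15,.1715),(.026,.042)):
    m=((Z>lo)&(Z<hi)).astype(np.uint8); m[:,500:]=0; m[:100]=0; m[310:]=0; m[:,:130]=0
    k,l,st,ce=cv2.connectedComponentsWithStats(m)
    for i in range(1,k):
        q=P[l==i]; cc,r=cv2.minEnclosingCircle(q[:,:2].astype(np.float32))
        if st[i,4]>40: print((lo,hi),ce[i].round(),st[i,4],np.round(cc,4),round(r,4),np.median(q[:,2]).round(4))
E
```

```text
t 37.9333 pos [ 0.5292 -0.3483  0.2516] w 0.0644 ff 0.0 F [ 0.5 -0.  -1. ]
shift [-0.2707 -0.0005  0.0938] turn [ 0.06  0.01 -0.06] q [-0.27  0.13  0.19  0.   -1.63  0.27]
(0.162, 0.18) [327. 183.] 170 [ 0.5267 -0.0153] 0.016 0.1644
(0.162, 0.18) [359. 183.] 172 [ 0.5279 -0.0798] 0.0159 0.1645
(0.162, 0.18) [295. 185.] 177 [0.5231 0.0495] 0.0158 0.1645
(0.162, 0.18) [160. 218.] 85 [0.4579 0.3244] 0.0105 0.1717
(0.162, 0.18) [326. 243.] 46 [ 0.4091 -0.018 ] 0.0149 0.1631
(0.138, 0.155) [164. 218.] 523 [0.4577 0.3242] 0.03 0.1481
(0.15, 0.1715) [327. 184.] 206 [ 0.5268 -0.0156] 0.0166 0.164
(0.15, 0.1715) [358. 183.] 200 [ 0.5279 -0.0804] 0.0164 0.1642
(0.15, 0.1715) [295. 186.] 203 [0.5228 0.0495] 0.0165 0.1643
(0.15, 0.1715) [163. 218.] 48 [0.4591 0.3257] 0.0119 0.1635
(0.15, 0.1715) [329. 240.] 193 [ 0.4114 -0.0189] 0.0157 0.1615
(0.15, 0.1715) [358. 279.] 154 [ 0.3334 -0.0797] 0.0161 0.1612
(0.026, 0.042) [336. 117.] 571 [ 0.7078 -0.0426] 0.0373 0.0394
(0.026, 0.042) [392. 122.] 370 [ 0.6953 -0.1791] 0.0297 0.0312
(0.026, 0.042) [286. 169.] 59 [0.5815 0.0759] 0.0106 0.029
(0.026, 0.042) [361. 168.] 56 [ 0.5835 -0.1005] 0.0108 0.0286
(0.026, 0.042) [201. 218.] 72 [0.4692 0.2762] 0.0502 0.0351
(0.026, 0.042) [475. 274.] 355 [ 0.3361 -0.3605] 0.0402 0.0393
```

View pics/top7.png

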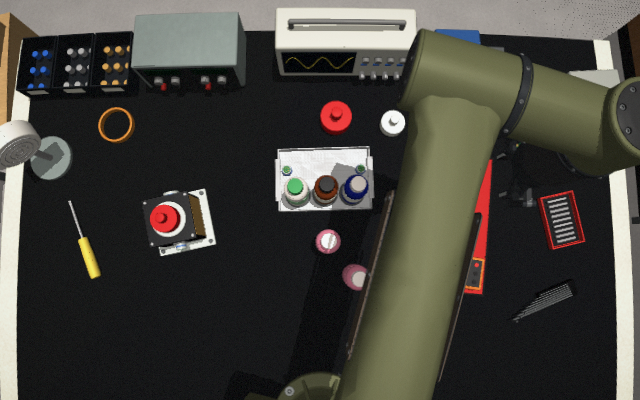

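The bottles are back on their pads at (295,186), (327,184) and (358,183), within 2 mm of where they started. The cover is on the lens at (163,218), the savers are unmoved, and the robot is touching nothing. Handing in.

```bash
python3 -c "
from bench import env; print(env.job_done())"
```

```text
the job is handed in; nothing more can be done
None
```

The job is handed in, with no verdict returned: by the last top-camera check the cover sits on the lens within about 2 mm of its axis, all three bottles are back on their own pads within about 2 mm of where they started, and the connector savers haven't moved; the meter was partly hidden by the arm in that view.

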